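Unstack the pen repairer's bench blocks onto their cork tiles

ROBOT

A 6-joint arm with a two-finger parallel gripper is mounted at the origin on the work surface. World frame = base frame: x ahead of the robot, y to its left, z up, the work surface at z = 0. Lengths are in mm, angles in rad, forces in N, time in s.
With the tool pointing down it reaches from about 275 to 850 mm from the base axis. Payload 5.2 kg.
Tool frame: the origin (TCP) lies between the finger pads; the fingertips stand 22 mm ahead of it and the grasp point (between the pads) lies 3 mm ahead of it (ctrl.nose_length is the distance from the TCP to the fingertips, in mm); z points along the fingers, x is the direction in which the jaws open and shut, and the axes are right-handed (so a half turn about z gives the same grasp; the last joint's range is limited). The gripper opens to 85 mm and grips with 20 to 120 N. Pads are 22 mm wide; open, the fingers measure 114 mm over their backs; the gripper's body (76 mm by 85 mm) begins 54 mm behind the grasp point. The pads swing forward as they close: fully open they stand 13 mm farther back than shut.
Start: joints at [0.94, 0.259, 1.535, -0, 1.348, -0.203], TCP at [228.158, 500.449, 253.31] pointing down, gripper open.
Joint ranges: [-3.14, 3.14], [-0.91, 2.08], [0.19, 2.58], [-1.22, 4.36], [0.22, 2.71], [-3.12, 3.12]. Speed limits (rad/s): [2.57, 2.57, 3.14, 3.14, 3.14, 3.14].

INTERFACE

Orientations are given as a unit quaternion [x, y, z, w].
In Python, from rig import ctrl gives the robot as it stands. The module is installed in compiled form; this text tells all that it offers.
- The arm moves only by the tool send_rows, never from a script. Its arguments are lists of equal length, an entry for each row: "xyz": the shift along the tool's x, y, z in m, a list of three; "dr": the turn, a rotation vector about the tool's x, y, z in degrees, a list of three; "jaw": the closure in counts, from 0 (fully open) to 255 (shut). A call has 1 to 20 rows; each row is the pose to reach, as a shift and turn from the pose measured when the call began, along the tool's axes at that moment; what a row does not reach only later rows make up. A row lasts 1/12 s, in which the tool goes at most 41.7 mm and 7.16 degrees, less where a joint would pass 70% of its speed; a pose out of reach is approached as far as the arm can. A call with a gripper value outside its range is refused whole. The fingers move at their own pace and stop on an object; "squeeze" is the grip in N (left out, the last holds). Time passes only in rows, so rows that repeat a pose let the fingers close. It gives the time, the measured TCP pose, the force and the opening at its end, in the units of the state.
- ctrl.get_state(): the state, without advancing time (a new reading comes with each control period).
- ctrl.snapshot(name): name is "scene" or "top" or "wrist"; returns a dict with "frame" (420x560x3 uint8, red, green, blue), "mtx" (3x3 intrinsics, pixels), "position" and "rotation" of the camera in the world. Camera axes: x right, y up, looking along -z (the intrinsics and any distortion apply to the point x, -y, -z); pixel columns grow to the right and rows downward; lengths in mm; the calibration is good to about 2 mm. A picture is of the moment at which its call begins. There is no depth.
- ctrl.job_done(): hands the job in, once; it reports no verdict.
The state is a dict: "t": time; "q": joint angles; "joint_vel": joint speeds; "effort": joint torques, N m; "tcp_pos": TCP position; "tcp_rot": TCP orientation; "contact_force": force on the tool from outside, world axes, zero at the start; "wrist_torque": the same for the moment, N m; "grip_width": opening from 0.0 (shut) to 1.0 (fully open).
Only numpy, scipy, OpenCV 4.12 (cv2) and the standard library are available. Lean on these libraries where they do the work, as an engineer would, in place of code of your own. Each camera call takes 0.05 s, during which the arm holds its last target.

TASK

Take the stack of four bench blocks apart from the top down, one block at a time, and put each on the cork tile that shows its own silhouette: flat, upright, centred over the silhouette and let go, with the square and the oblong block also turned to line up with theirs. Set them down rather than dropping them, never tip one over, keep those already placed where they are, and leave the pen barrel and the pliers alone.

Things in the scene. Friction and masses are not known exactly. Their poses are not given: they have to be found in the camera images.
- hex_block (a point): hexagonal brass prism 24 mm across flats, 28 mm high, small dark dot in the middle of its top (only painted); TOP of the stack; its x axis is square to one pair of flats; about 0.11 kg. The point is the block's centre, 14 mm above its underside; z up. All four blocks stand loose one on another, roughly centred (within 3 mm), each at its own yaw.
- round_block (a point): round black bench block, 44 mm diameter, 28 mm high, flat top; second from the top; its yaw is of no account; about 0.06 kg. The point is the block's centre, 14 mm above its underside; z up. All four blocks stand loose one on another, roughly centred (within 3 mm), each at its own yaw.
- square_block (a point): square steel block 54 x 54 mm, 28 mm high, with a straight groove 10 mm wide and 8 mm deep along its y across the top; third from the top; its sides are square to its x and y; about 0.45 kg. The point is the block's centre, 14 mm above its underside; z up. All four blocks stand loose one on another, roughly centred (within 3 mm), each at its own yaw.
- oblong_block (a point): oblong pale wooden barrel rest, 64 mm along its x, 108 mm along its y, 28 mm high, with a groove 16 mm wide and 8 mm deep along its y in the top; BOTTOM of the stack, lying on the bench; about 0.13 kg. The point is the block's centre, 14 mm above its underside; z up. All four blocks stand loose one on another, roughly centred (within 3 mm), each at its own yaw.
- hex_tile: flat cork tile fixed to the bench, 80 mm along its x, 120 mm along its y, 4 mm thick, with a flat dark silhouette in its middle: hexagon 24 mm across flats (the place of the hex block). Origin at the centre of its underside, on the bench (z = 0): its top is 4 mm higher. No rim. All four tiles are alike but for the silhouette.
- round_tile: flat cork tile fixed to the bench, 80 mm along its x, 120 mm along its y, 4 mm thick, with a flat dark silhouette in its middle: disc 44 mm in diameter (the place of the round block). Origin at the centre of its underside, on the bench (z = 0): its top is 4 mm higher. No rim. All four tiles are alike but for the silhouette.
- square_tile: flat cork tile fixed to the bench, 80 mm along its x, 120 mm along its y, 4 mm thick, with a flat dark silhouette in its middle: square 54 mm, sides along the tile's x and y (the place of the square block). Origin at the centre of its underside, on the bench (z = 0): its top is 4 mm higher. No rim. All four tiles are alike but for the silhouette.
- oblong_tile: flat cork tile fixed to the bench, 80 mm along its x, 120 mm along its y, 4 mm thick, with a flat dark silhouette in its middle: rectangle 64 mm along the tile's x and 108 mm along its y (the place of the oblong block). Origin at the centre of its underside, on the bench (z = 0): its top is 4 mm higher. No rim. All four tiles are alike but for the silhouette.
- barrel: bystander: loose tortoiseshell pen barrel lying along its x, 75 mm long, 13 mm thick, to the robot's left of the work; origin at the middle of its underside. Leave alone.
- pliers: bystander: loose pair of pliers with brass jaws lying flat, about 150 mm long and 60 mm wide, 13 mm high, to the robot's right of the work; origin under the pivot. Leave alone.

How it is judged:
By the outcome, as a careful person would: the job done as asked, in the order asked, and still so for the second after the job is handed in, with the robot touching nothing.
It also fails if it takes over 128 s, if anything falls off the work surface, if the arm or the gripper's body presses on something with over 40 N, if the wrist force passes 120 N, or if a joint passes its speed limit or range.

## Working session

There is one attempt and no reset: what is moved stays moved. The work goes in short steps, Python scripts to look and compute and a tool call to move; the robot and the scene stay as the last step left them, time stands still between calls to the robot, and variables do not carry over. Pictures are saved under pics/ and viewed, and the job is handed in when it is done.

Besides the shell and the picture viewer there is one more tool, called after "Call:" as a command line: name --argument value ..., lists and objects as JSON in quotes. send_rows: Moves the arm, as the interface text tells. Its arguments: {"type":"object","properties":{"xyz":{"type":"array"},"dr":{"type":"array"},"jaw":{"type":"array"},"squeeze":{"type":"number"}},"required":["xyz","dr","jaw"]}

```bash
ls; mkdir -p pics; python3 - <<'E'
from rig import ctrl
import cv2
s=ctrl.get_state();print(s)
for n in("scene","top","wrist"):
    d=ctrl.snapshot(n);cv2.imwrite(f"pics/a_{n}.png",d["frame"][:,:,::-1]);print(n,d["mtx"].tolist(),d["position"],d["rotation"],[k for k in d])
E
```

```text
pics
{'t': 0.0, 'q': array([ 9.40186337e-01,  2.59375970e-01,  1.53608395e+00,  7.04523612e-06,
        1.34799912e+00, -2.02811216e-01]), 'joint_vel': array([-0.00108976, -0.00162329,  0.0001742 , -0.00041822,  0.00173537,
       -0.00060357]), 'effort': array([-1.94575776e-03, -4.46036196e+01, -2.90566903e+01, -5.70770007e-04,
        1.18295092e-02, -4.43462312e-06]), 'tcp_pos': array([227.86739911, 500.04191999, 252.45656221]), 'tcp_rot': array([ 8.41091298e-01,  5.40892371e-01, -8.71724940e-04,  3.33112194e-04]), 'contact_force': array([ 0.00375955, -0.14426866, -0.01567112]), 'wrist_torque': array([-0.03832764,  0.00666551, -0.0082374 ]), 'grip_width': 1.000904745079116}
scene [[396.50839245070915, 0.0, 278.82175590205725], [0.0, 396.50839245070915, 209.03119846850424], [0.0, 0.0, 1.0]] [1047.24924486  242.80214621  877.28641412] [0.17749823 0.25799557 0.79353676 0.52175864] ['frame', 'mtx', 'position', 'rotation']
top [[445.7343315954405, 0.0, 279.3829252037263], [0.0, 445.7343315954405, 208.9941651844858], [0.0, 0.0, 1.0]] [ 354.74248449   19.63992239 1380.64182283] [ 0.03996578 -0.04372272 -0.70014165  0.7115425 ] ['frame', 'mtx', 'position', 'rotation']
wrist [[362.4067045371872, 0.0, 278.1846031519648], [0.0, 362.4067045371872, 210.5092525561978], [0.0, 0.0, 1.0]] [162.06226197 529.0432459  372.34232829] [-0.11875486 -0.07627447  0.53562624  0.83257674] ['frame', 'mtx', 'position', 'rotation']
```

View pics/a_scene.png

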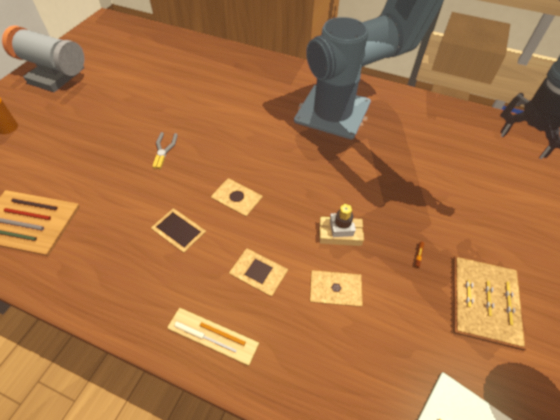

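View pics/a_top.png

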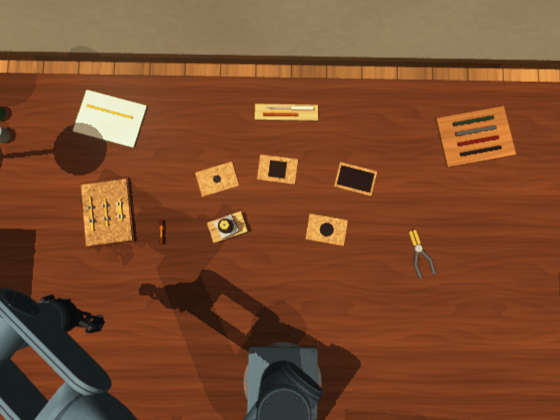

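View pics/a_wrist.png

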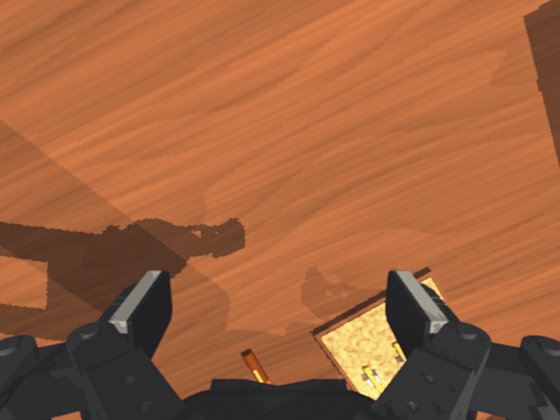

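```bash
cat > h.py <<'E'
from rig import ctrl
import numpy as np, cv2
from scipy.spatial.transform import Rotation as R
def px2w(d,u,v,z):
    K=d["mtx"];uv=np.stack([np.atleast_1d(u),np.atleast_1d(v)],-1).astype(float)
    r=np.c_[(uv[:,0]-K[0,2])/K[0,0],-(uv[:,1]-K[1,2])/K[1,1],-np.ones(len(uv))]
    w=R.from_quat(d["rotation"]).apply(r);p=np.array(d["position"])
    return p+w*((z-p[2])/w[:,2])[:,None]
def w2px(d,P):
    K=d["mtx"];c=R.from_quat(d["rotation"]).inv().apply(np.atleast_2d(P)-d["position"])
    return np.c_[K[0,0]*c[:,0]/-c[:,2]+K[0,2],K[1,1]*-c[:,1]/-c[:,2]+K[1,2]]
def snap(n,name,crop=None,f=1):
    d=ctrl.snapshot(n);im=d["frame"][:,:,::-1].copy();np.save(f"pics/{name}.npy",d,allow_pickle=True)
    if crop:x0,y0,x1,y1=crop;im=im[y0:y1,x0:x1]
    im=cv2.resize(im,None,fx=f,fy=f,interpolation=cv2.INTER_CUBIC)
    cv2.imwrite(f"pics/{name}.png",im);return d
def load(name): return np.load(f"pics/{name}.npy",allow_pickle=True).item()
def tool_delta(target,yaw):
    """target TCP xyz mm; yaw of tool x axis (rad), tool down. prints shift in tool axes (m) and rotvec deg"""
    s=ctrl.get_state();r=R.from_quat(s["tcp_rot"])
    sh=r.inv().apply(np.array(target)-s["tcp_pos"])/1000
    best=None
    for k in(0,1,2,-1):
        y=yaw+k*np.pi
        g=R.from_matrix(np.array([[np.cos(y),np.sin(y),0],[np.sin(y),-np.cos(y),0],[0,0,-1]]).T)
        rv=(r.inv()*g).as_rotvec(degrees=True)
        if best is None or np.linalg.norm(rv)<np.linalg.norm(best):best=rv
    print("shift",sh.round(4),"turn",best.round(2),"q6",s["q"][5].round(2));return sh,best
E
python3 - <<'E'
from h import *
d=snap("top","b",(180,130,400,260),3.6)
im=d["frame"].astype(int)
hsv=cv2.cvtColor(d["frame"],cv2.COLOR_RGB2HSV)
for p in [(217,165),(293,160),(345,168),(320,218),(222,240),(250,160)]:
    print(p,d["frame"][p[1],p[0]],hsv[p[1],p[0]])
E
```

```text
(217, 165) [172 106  51] [ 14 179 172]
(293, 160) [229 160  80] [ 16 166 229]
(345, 168) [43 27 23] [  6 119  43]
(320, 218) [234 177  91] [ 18 156 234]
(222, 240) [118  80  40] [ 15 169 118]
(250, 160) [135  70  35] [ 11 189 135]
```

View pics/b.png

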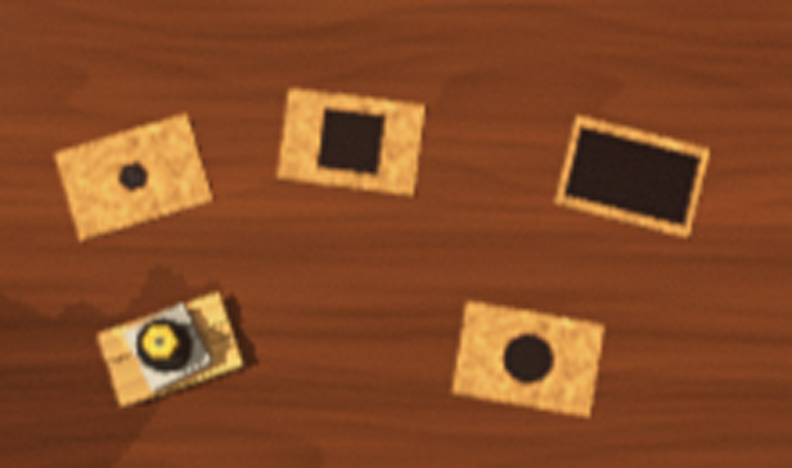

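```bash
cat > tiles.py <<'E'
from h import *
d=load("b"); f=d["frame"]
k=4;big=cv2.resize(f,None,fx=k,fy=k,interpolation=cv2.INTER_CUBIC)
cork=(big[:,:,1].astype(int)>95).astype(np.uint8)
for nm,(u,v) in dict(hex=(217,179),square=(277,169),oblong=(356,179),round=(327,230)).items():
    m=np.zeros(cork.shape,np.uint8);m[(v-25)*k:(v+25)*k,(u-30)*k:(u+30)*k]=cork[(v-25)*k:(v+25)*k,(u-30)*k:(u+30)*k]
    c=max(cv2.findContours(m,0,1)[0],key=cv2.contourArea)[:,0,:]
    w=px2w(d,(c[:,0]+.5)/k-.5,(c[:,1]+.5)/k-.5,4)[:,:2].astype(np.float32)
    r=cv2.minAreaRect(w);b=cv2.boxPoints(r)
    e=b[1]-b[0],b[2]-b[1];l=max(e,key=np.linalg.norm);yaw=np.degrees(np.arctan2(l[1],l[0]))-90
    # silhouette: dark
    g=big[:,:,0].astype(int);dk=np.zeros(g.shape,np.uint8);mm=np.zeros(g.shape,np.uint8);cv2.fillPoly(mm,[c],1)
    dk[(g<115)&(cv2.erode(mm,np.ones((9,9)))>0)]=1
    c2=max(cv2.findContours(dk,0,1)[0],key=cv2.contourArea)[:,0,:]
    w2=px2w(d,(c2[:,0]+.5)/k-.5,(c2[:,1]+.5)/k-.5,4)[:,:2].astype(np.float32)
    M=cv2.moments(w2-w2.mean(0));cc=w2.mean(0)+np.array([M['m10'],M['m01']])/M['m00'];r2=cv2.minAreaRect(w2)
    print(nm,"tile c",np.round(r[0],1),np.round(r[1],1),"yaw(y axis-90)",round((yaw+90)%180-90,2),"| sil",cc.round(1),np.round(r2[1],1),round(r2[2],1))
for nm,u,v,z in(("hex",160/3.6+180,342/3.6+130,112),("barrel",163,231,6),("pliers",418,248,6)):
    print(nm,px2w(d,u,v,z)[0].round(1))
E
python3 tiles.py
```

```text
hex tile c [611.3 212.1] [ 83.9 123.1] yaw(y axis-90) 17.85 | sil [611.4 212. ] [20.7 22.5] 20.0
square tile c [645.6  22.9] [122.9  83.9] yaw(y axis-90) -6.29 | sil [645.7  22.8] [52.3 52.5] 83.3
oblong tile c [ 619.1 -222.9] [123.1  84.1] yaw(y axis-90) -13.82 | sil [ 619.1 -222.9] [107.1  62.6] 76.0
round tile c [ 458.2 -132.3] [122.9  83.6] yaw(y axis-90) -8.81 | sil [ 458.2 -132.5] [40.8 40.3] 45.6
hex [457.2 170.  112. ]
barrel [444.1 371.3   6. ]
pliers [ 404.4 -415.1    6. ]
```

```bash
python3 - <<'E'
from h import *
d=np.load;s=ctrl.get_state();r=R.from_quat(s["tcp_rot"]);w=ctrl.snapshot("wrist")
print(r.inv().apply(w["position"]-s["tcp_pos"]), r.inv().apply(R.from_quat(w["rotation"]).as_matrix().T).round(3),"rows=cam x,y,z in tool")
print("tool yaw",np.degrees(np.arctan2(*r.as_matrix()[1::-1,0])), ctrl.nose_length)
for z in (4,56,84,112): print(z, px2w(w,280,210,z)[0], r.inv().apply(px2w(w,280,210,z)[0]-s["tcp_pos"]))
for y in (0,17,-20): tool_delta((457,170,270),np.radians(y))
E
```

```text
[  -1.15893989  -71.94923775 -119.74684338] [[ 1.    -0.    -0.001]
 [ 0.    -0.96   0.28 ]
 [-0.001 -0.28  -0.96 ]] rows=cam x,y,z in tool
tool yaw 65.49000182685465 22.0
4 [260.10357835 486.70891176   4.        ] [  1.29816071  34.87352088 248.79656958]
56 [246.27870389 492.69197764  56.        ] [  0.95149548  19.80220626 196.79984344]
84 [238.83454073 495.9136285   84.        ] [  0.76482959  11.68688301 168.80160628]
112 [231.39037756 499.13527936 112.        ] [  0.57816369   3.57155975 140.80336912]
shift [-0.2055  0.3454 -0.017 ] turn [2.000e-02 5.000e-02 6.549e+01] q6 -0.2
shift [-0.2055  0.3454 -0.017 ] turn [1.000e-02 5.000e-02 4.849e+01] q6 -0.2
shift [-0.2055  0.3454 -0.017 ] turn [3.000e-02 5.000e-02 8.549e+01] q6 -0.2
```

Call:
send_rows --xyz '[[-0.02,0.034,0],[-0.04,0.07,0],[-0.06,0.1,-0.005],[-0.08,0.135,-0.005],[-0.1,0.17,-0.005],[-0.12,0.2,-0.01],[-0.14,0.235,-0.01],[-0.16,0.27,-0.01],[-0.18,0.3,-0.01],[-0.195,0.33,-0.01],[-0.2055,0.3454,-0.01],[-0.2055,0.3454,-0.01],[-0.2055,0.3454,-0.01],[-0.2055,0.3454,-0.01]]' --dr '[[0,0,5],[0,0,10],[0,0,15],[0,0,20],[0,0,25],[0,0,30],[0,0,35],[0,0,40],[0,0,44],[0,0,47],[0,0,48.5],[0,0,48.5],[0,0,48.5],[0,0,48.5]]' --jaw '[0,0,0,0,0,0,0,0,0,0,0,0,0,0]'

```text
t: 1.42
tcp_pos: [456.5, 170.5, 262.9]
tcp_rot: [0.989, 0.148, -0.001, 0.0]
contact_force: [-0.2, 0.2, -0.5]
grip_width: 0.997
```

```bash
python3 - <<'E'
from h import *
d=snap("wrist","c",None,1.4);s=ctrl.get_state();print(s["tcp_pos"],np.degrees(R.from_quat(s["tcp_rot"]).as_rotvec()))
E
```

```text
[456.30065578 170.85114848 262.93380842] [ 1.78000269e+02  2.67084428e+01 -1.03254721e-01]
```

View pics/c.png

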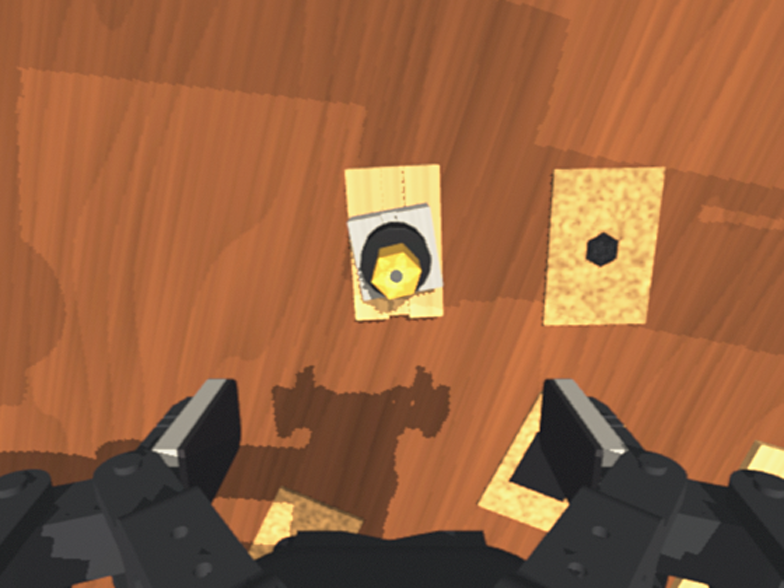

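```bash
python3 - <<'E'
from h import *
d=load("c");x0,y0,x1,y1=235,110,330,235
cv2.imwrite("pics/c2.png",cv2.resize(d["frame"][y0:y1,x0:x1,::-1],None,fx=4.8,fy=4.8,interpolation=cv2.INTER_CUBIC))
print("hex",px2w(d,396/1.4,275.5/1.4,112),"tile",px2w(d,602/1.4,248.5/1.4,4))
t=load("b");print(w2px(t,px2w(d,396/1.4,275.5/1.4,112)))
E
```

```text
hex [[457.65686844 174.26001064 112.        ]] tile [[609.73141535 214.70078601   4.        ]]
[[222.96170812 224.81044418]]
```

View pics/c2.png

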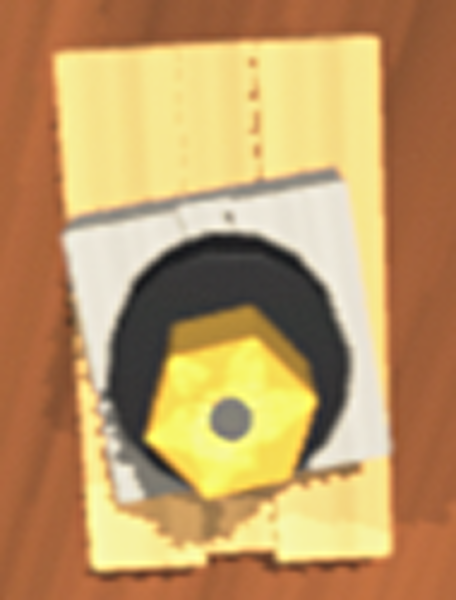

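```bash
python3 - <<'E'
from h import *
d=load("c")
c=np.array([(168,352),(256,335),(319,402),(298,472),(210,498),(145,437)],float)/4.8+[235-.4,110-.4]
w=px2w(d,c[:,0],c[:,1],112)[:,:2];print(w.round(1),w.mean(0))
a=np.degrees(np.arctan2(*(w-w.mean(0)).T[::-1]));print(a.round(1),"mod60",(a%60).round(1),np.linalg.norm(w-w.mean(0),axis=1).round(1))
g=cv2.cvtColor(d["frame"],cv2.COLOR_RGB2HSV)[150:220,255:305]
k=4;big=cv2.resize(d["frame"],None,fx=k,fy=k,interpolation=cv2.INTER_CUBIC).astype(int)
m=((big[:,:,0]>225)&(big[:,:,2]<130)).astype(np.uint8);mm=np.zeros_like(m);mm[170*k:218*k,262*k:304*k]=m[170*k:218*k,262*k:304*k]
ct=max(cv2.findContours(mm,0,1)[0],key=cv2.contourArea);h=cv2.convexHull(ct)[:,0,:]
w=px2w(d,(h[:,0]+.5)/k-.5,(h[:,1]+.5)/k-.5,112)[:,:2].astype(np.float32)
print(len(h),cv2.contourArea(w),"expect",0.866*24**2)
# support width vs angle
for ang in range(0,180,6):
    n=np.array([np.cos(np.radians(ang)),np.sin(np.radians(ang))]);p=w@n;print(ang,round(float(np.ptp(p)),1),end="; ")
M=cv2.moments(w-w.mean(0));print(w.mean(0)+[M['m10']/M['m00'],M['m01']/M['m00']])
E
```

```text
[[444.8 181.7]
 [457.3 188.4]
 [470.2 180.9]
 [470.6 168.9]
 [458.2 160.5]
 [445.3 167.3]] [457.72561188 174.6107136 ]
[ 151.4   91.7   26.9  -24.   -87.9 -149.5] mod60 [31.4 31.7 26.9 36.  32.1 30.5] [14.7 13.8 14.  14.  14.1 14.5]
23 504.2587380220648 expect 498.816
0 24.2; 6 25.1; 12 26.0; 18 26.6; 24 27.1; 30 27.3; 36 27.2; 42 26.8; 48 26.2; 54 25.3; 60 24.2; 66 25.0; 72 26.0; 78 26.7; 84 27.2; 90 27.3; 96 27.3; 102 26.9; 108 26.2; 114 25.6; 120 24.6; 126 25.3; 132 26.1; 138 26.7; 144 27.1; 150 27.3; 156 27.1; 162 26.8; 168 26.1; 174 25.2; [457.51040661 174.25155937]
```

```bash
python3 - <<'E'
from h import *
tool_delta((457.3,173,110),np.radians(0.8))
E
```

```text
shift [ 0.0018 -0.0018  0.1529] turn [1.000e-02 7.000e-02 1.627e+01] q6 -0.17
```

Call:
send_rows --xyz '[[0.001,-0.001,0.015],[0.0018,-0.0018,0.035],[0.0018,-0.0018,0.06],[0.0018,-0.0018,0.085],[0.0018,-0.0018,0.11],[0.0018,-0.0018,0.13],[0.0018,-0.0018,0.144],[0.0018,-0.0018,0.15],[0.0018,-0.0018,0.153],[0.0018,-0.0018,0.153],[0.0018,-0.0018,0.153],[0.0018,-0.0018,0.153]]' --dr '[[0,0,4],[0,0,9],[0,0,14],[0,0,16.3],[0,0,16.3],[0,0,16.3],[0,0,16.3],[0,0,16.3],[0,0,16.3],[0,0,16.3],[0,0,16.3],[0,0,16.3]]' --jaw '[0,0,0,0,0,0,0,0,0,0,0,0]'

```text
t: 2.47
tcp_pos: [458.0, 173.4, 111.0]
tcp_rot: [1.0, 0.007, 0.0, -0.0]
contact_force: [-0.0, 0.6, 1.0]
grip_width: 0.999
```

```bash
python3 - <<'E'
from h import *
d=snap("wrist","d1",None,1.4);d=snap("scene","d2",(300,160,390,260),6)
tool_delta((457.3,173,110),np.radians(0.8))
E
```

```text
shift [-0.0006  0.0002  0.0008] turn [ 0.   -0.04 -0.03] q6 0.12
```

View pics/d1.png

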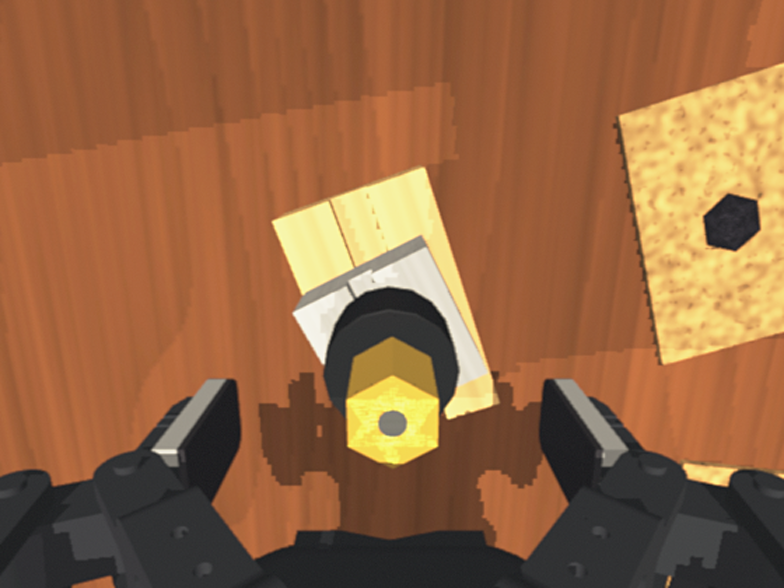

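View pics/d2.png

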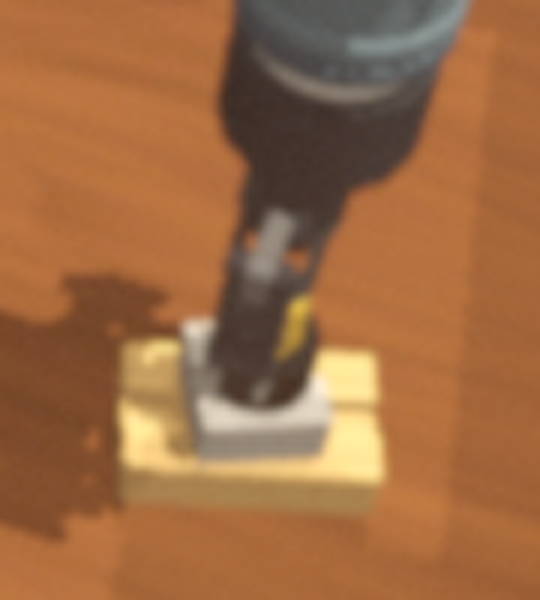

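Call:
send_rows --xyz '[[0,0,0],[0,0,0],[0,0,0],[0,0,0],[0,0,0],[0,0,0],[0,0,0],[0,0,0],[0,0,0],[0,0,0],[0,0,0],[0,0,0]]' --dr '[[0,0,0],[0,0,0],[0,0,0],[0,0,0],[0,0,0],[0,0,0],[0,0,0],[0,0,0],[0,0,0],[0,0,0],[0,0,0],[0,0,0]]' --jaw '[80,120,150,170,185,200,215,230,230,230,230,230]' --squeeze 35

```text
t: 3.57
tcp_pos: [458.0, 173.2, 111.0]
tcp_rot: [1.0, 0.007, 0.001, 0.0]
contact_force: [-0.4, 0.3, 3.6]
grip_width: 0.268
```

```bash
python3 - <<'E'
from h import *
d=snap("wrist","e1",None,1.4)
E
```

```text
(no output)
```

View pics/e1.png

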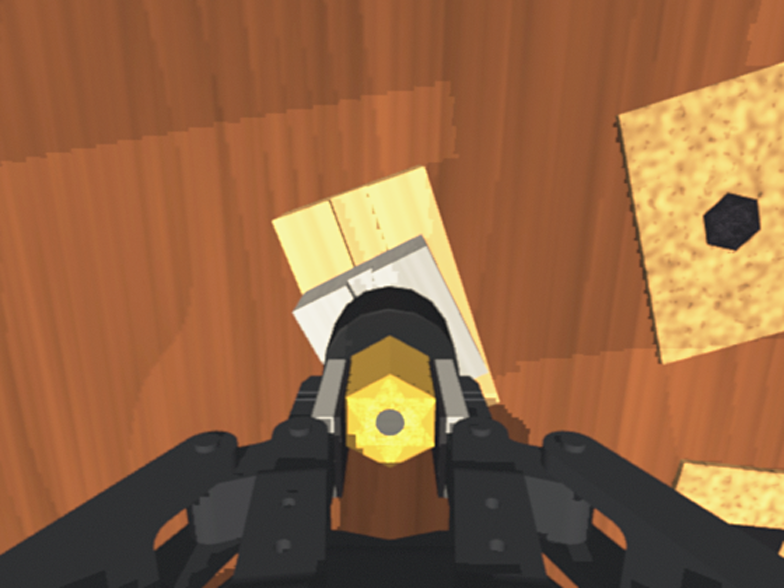

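Call:
send_rows --xyz '[[0,0,-0.003],[0,0,-0.008],[0,0,-0.015],[0,0,-0.025],[0,0,-0.037],[0,0,-0.05],[0,0,-0.06],[0,0,-0.065],[0,0,-0.065]]' --dr '[[0,0,0],[0,0,0],[0,0,0],[0,0,0],[0,0,0],[0,0,0],[0,0,0],[0,0,0],[0,0,0]]' --jaw '[230,230,230,230,230,230,230,230,230]'

```text
t: 4.37
tcp_pos: [458.8, 173.4, 177.7]
tcp_rot: [1.0, 0.007, 0.002, -0.0]
contact_force: [-0.6, -0.7, -1.8]
grip_width: 0.271
```

```bash
python3 - <<'E'
from h import *
d=snap("wrist","e2",None,1.4)
s=load("e1");p=px2w(s,390/1.4-.2,422/1.4-.2,112);print("near hex",p)
tool_delta((611,214,155),np.radians(0.8))
E
```

```text
near hex [[456.87513824 174.36912528 112.        ]]
shift [ 0.1532 -0.0387  0.0221] turn [-0.01 -0.14 -0.02] q6 0.12
```

View pics/e2.png

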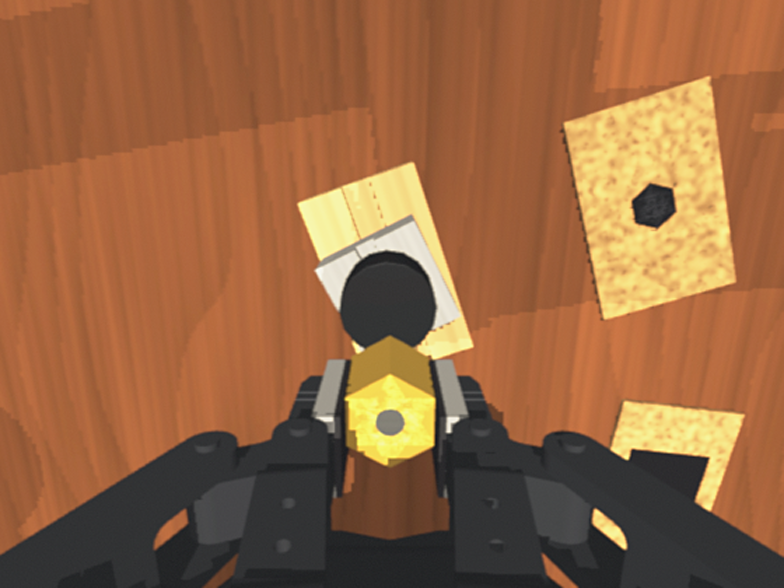

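Call:
send_rows --xyz '[[0.008,-0.002,0],[0.022,-0.006,0],[0.04,-0.011,0.003],[0.06,-0.016,0.006],[0.08,-0.021,0.01],[0.1,-0.026,0.014],[0.12,-0.031,0.018],[0.136,-0.035,0.02],[0.147,-0.0375,0.022],[0.1532,-0.0387,0.022],[0.1532,-0.0387,0.022],[0.1532,-0.0387,0.022],[0.1532,-0.0387,0.022]]' --dr '[[0,0,0],[0,0,0],[0,0,0],[0,0,0],[0,0,0],[0,0,0],[0,0,0],[0,0,0],[0,0,0],[0,0,0],[0,0,0],[0,0,0],[0,0,0]]' --jaw '[230,230,230,230,230,230,230,230,230,230,230,230,230]'

```text
t: 5.5
tcp_pos: [610.3, 213.9, 154.8]
tcp_rot: [1.0, 0.007, 0.001, 0.0]
contact_force: [-0.5, -0.1, -1.9]
grip_width: 0.273
```

```bash
cat >> h.py <<'E'
def dark(d,box,z,thr=90,k=4,ret=False):
    x0,y0,x1,y1=box
    big=cv2.resize(d["frame"],None,fx=k,fy=k,interpolation=cv2.INTER_CUBIC)[y0*k:y1*k,x0*k:x1*k].astype(int)
    m=(big.max(2)<thr).astype(np.uint8)
    c=max(cv2.findContours(m,0,1)[0],key=cv2.contourArea)[:,0,:]
    w=px2w(d,(c[:,0]+.5)/k-.5+x0,(c[:,1]+.5)/k-.5+y0,z)[:,:2].astype(np.float32)
    M=cv2.moments(w-w.mean(0));cc=w.mean(0)+np.array([M['m10'],M['m01']])/M['m00'];r=cv2.minAreaRect(w)
    print("dark",cc.round(2),"area",M['m00'],"rect",np.round(r,2) if 0 else r)
    return cc,w
E
python3 - <<'E'
from h import *
d=snap("wrist","f1",None,1.4);print(ctrl.get_state()["tcp_pos"])
E
```

```text
[610.28100296 213.94406968 155.06171453]
```

View pics/f1.png

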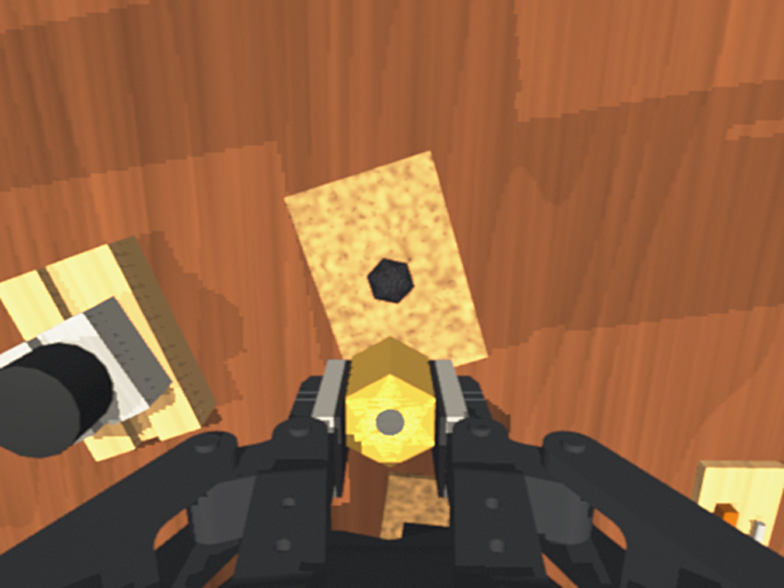

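```bash
python3 - <<'E'
from h import *
d=load("f1");cc,w=dark(d,(255,175,305,225),4)
tz=ctrl.get_state()["tcp_pos"]
p=px2w(d,390/1.4-.2,422/1.4-.2,tz[2]+1)[0];print("hex now",p, "hex-tcp",p-tz)
need=cc-p[:2];print("need",need)
tool_delta((tz[0]+need[0],tz[1]+need[1],31.5),np.radians(0.8))
E
```

```text
dark [609.66 213.95] area 432.41464296588674 rect ((609.6495361328125, 214.08242797851562), (22.500606536865234, 25.631072998046875), 18.084299087524414)
hex now [609.10214647 215.29096125 156.06171453] hex-tcp [-1.1788565   1.34689157  1.        ]
need [ 0.56142326 -1.33942501]
shift [0.0003 0.0013 0.1236] turn [-0.   -0.11 -0.02] q6 0.15
```

Call:
send_rows --xyz '[[0.0003,0.0013,0.006],[0.0005,0.0013,0.02],[0.0005,0.0013,0.04],[0.0005,0.0013,0.06],[0.0005,0.0013,0.08],[0.0005,0.0013,0.096],[0.0005,0.0013,0.107],[0.0005,0.0013,0.114],[0.0005,0.0013,0.118],[0.0005,0.0013,0.12],[0.0005,0.0013,0.12],[0.0005,0.0013,0.12]]' --dr '[[0,0,0],[0,0,0],[0,0,0],[0,0,0],[0,0,0],[0,0,0],[0,0,0],[0,0,0],[0,0,0],[0,0,0],[0,0,0],[0,0,0]]' --jaw '[230,230,230,230,230,230,230,230,230,230,230,230]'

```text
t: 6.55
tcp_pos: [611.6, 212.8, 35.9]
tcp_rot: [1.0, 0.007, 0.002, -0.0]
contact_force: [-0.7, 0.7, -1.3]
grip_width: 0.269
```

```bash
python3 - <<'E'
from h import *
d=snap("wrist","g1",None,1.4);s=ctrl.get_state();print(s["tcp_pos"],s["contact_force"])
E
```

```text
[611.68046496 212.79533119  36.04437925] [-0.0483679   0.10173043 -0.81534992]
```

View pics/g1.png

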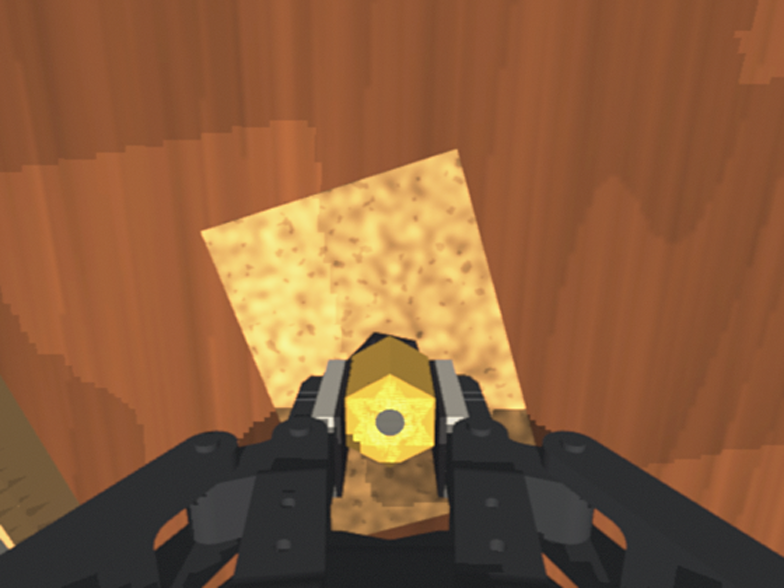

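```bash
python3 - <<'E'
from h import *
d=load("g1");a=px2w(d,np.array([201,458])/1.4,np.array([232,150.5])/1.4,4)[:,:2]
e=a[1]-a[0];print(np.linalg.norm(e),np.degrees(np.arctan2(e[1],e[0])))
u=e/np.linalg.norm(e);print("centre",a.mean(0)-60*np.array([-u[1],u[0]]))
p=px2w(d,390/1.4,422/1.4,37);print(p)
E
```

```text
79.83741759549542 17.938696462231015
centre [609.8058139  213.24856416]
[[610.53863905 213.90749141  37.        ]]
```

Call:
send_rows --xyz '[[-0.0004,0.0002,0.001],[-0.0008,0.0004,0.002],[-0.0008,0.0004,0.003],[-0.0008,0.0004,0.004],[-0.0008,0.0004,0.0045],[-0.0008,0.0004,0.005],[-0.0008,0.0004,0.0052],[-0.0008,0.0004,0.0052]]' --dr '[[0,0,0],[0,0,0],[0,0,0],[0,0,0],[0,0,0],[0,0,0],[0,0,0],[0,0,0]]' --jaw '[230,230,230,230,230,230,230,230]'

```text
t: 7.27
tcp_pos: [610.8, 212.4, 31.1]
tcp_rot: [1.0, 0.007, 0.002, -0.0]
contact_force: [-1.8, -0.4, 1.1]
grip_width: 0.271
```

```bash
python3 - <<'E'
from h import *
d=snap("wrist","g2",None,1.4);s=ctrl.get_state();print(s["tcp_pos"],s["contact_force"])
E
```

```text
[610.83935804 212.38003777  31.09968824] [-0.97057934 -0.00395759  3.11189631]
```

Call:
send_rows --xyz '[[0,0,0.0004],[0,0,0.0004],[0,0,0.0004],[0,0,0.0004],[0,0,0.0004],[0,0,0.0004],[0,0,0.0004],[0,0,0.0004]]' --dr '[[0,0,0],[0,0,0],[0,0,0],[0,0,0],[0,0,0],[0,0,0],[0,0,0],[0,0,0]]' --jaw '[230,230,190,180,160,120,60,20]'

```text
t: 7.98
tcp_pos: [610.9, 212.4, 30.5]
tcp_rot: [1.0, 0.007, 0.002, -0.0]
contact_force: [-0.9, 0.2, -0.8]
grip_width: 0.778
```

Call:
send_rows --xyz '[[0,0,-0.002],[0,0,-0.01],[0,0,-0.025],[0,0,-0.045],[0,0,-0.065],[0,0,-0.085],[0,0,-0.105],[0,0,-0.12],[0,0,-0.12],[0,0,-0.12]]' --dr '[[0,0,0],[0,0,0],[0,0,0],[0,0,0],[0,0,0],[0,0,0],[0,0,0],[0,0,0],[0,0,0],[0,0,0]]' --jaw '[0,0,0,0,0,0,0,0,0,0]'

```text
t: 8.82
tcp_pos: [611.1, 212.5, 151.8]
tcp_rot: [1.0, 0.007, 0.003, -0.0]
contact_force: [-0.7, 0.3, -0.2]
grip_width: 1.003
```

```bash
python3 - <<'E'
from h import *
d=snap("wrist","g3",None,1.4);s=ctrl.get_state();print(s["tcp_pos"],s["contact_force"])
E
```

```text
[610.23127139 212.28754343 150.36293652] [ 0.15851634  0.76372858 -1.21143717]
```

View pics/g3.png

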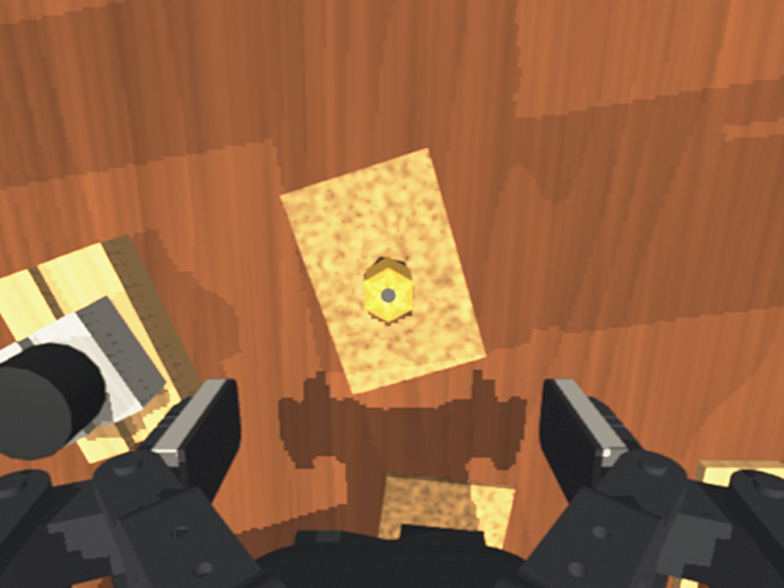

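```bash
python3 - <<'E'
from h import *
d=load("g3");a=px2w(d,np.array([281,428,486,354])/1.4,np.array([195.5,149,356,394])/1.4,4)[:,:2]
# diag intersection ~ mean
print("tile",a.mean(0),np.linalg.norm(np.diff(a,axis=0),axis=1));print("hex",px2w(d,388.5/1.4,295/1.4,32))
E
```

```text
tile [610.26582228 213.87483061] [ 79.30295407 118.77805805  79.23879505]
hex [[610.19743083 213.30916122  32.        ]]
```

Call:
send_rows --xyz '[[-0.005,0.001,-0.015],[-0.02,0.005,-0.04],[-0.045,0.011,-0.065],[-0.075,0.019,-0.08],[-0.1,0.026,-0.085],[-0.12,0.031,-0.085],[-0.135,0.036,-0.085],[-0.146,0.039,-0.085],[-0.152,0.0395,-0.085],[-0.152,0.0395,-0.085],[-0.152,0.0395,-0.085]]' --dr '[[0,0,0],[0,0,0],[0,0,0],[0,0,0],[0,0,0],[0,0,0],[0,0,0],[0,0,0],[0,0,0],[0,0,0],[0,0,0]]' --jaw '[0,0,0,0,0,0,0,0,0,0,0]'

```text
t: 9.78
tcp_pos: [458.6, 170.8, 234.9]
tcp_rot: [1.0, 0.007, 0.002, -0.0]
contact_force: [-0.2, -0.1, 0.8]
grip_width: 1.006
```

```bash
python3 - <<'E'
from h import *
d=snap("wrist","r1",None,1.4);s=ctrl.get_state();print(s["tcp_pos"],s["contact_force"])
E
```

```text
[458.98997419 170.83510796 234.89035512] [-0.36964498  0.75079132  0.68186794]
```

View pics/r1.png

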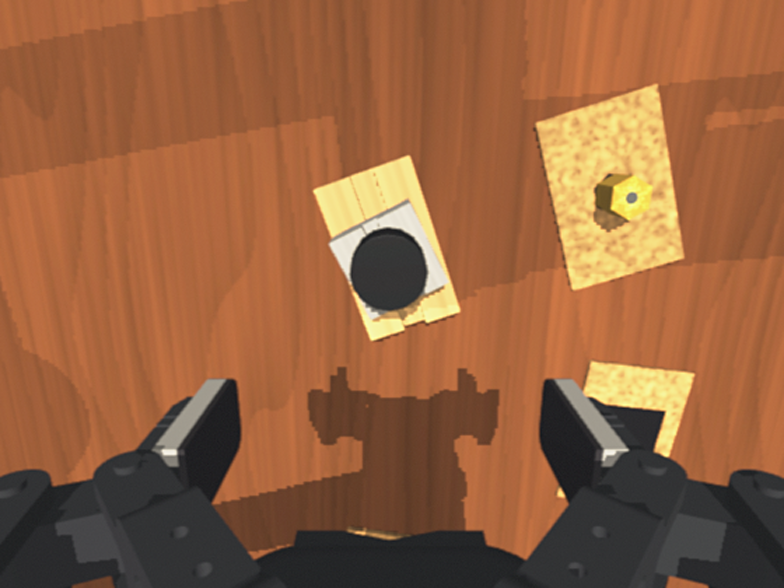

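```bash
python3 - <<'E'
from h import *
d=load("r1");x0,y0,x1,y1=235,140,325,240
cv2.imwrite("pics/r2.png",cv2.resize(np.clip(d["frame"][y0:y1,x0:x1,::-1].astype(float)*2.2,0,255).astype(np.uint8),None,fx=6,fy=6,interpolation=cv2.INTER_CUBIC))
E
```

```text
(no output)
```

View pics/r2.png

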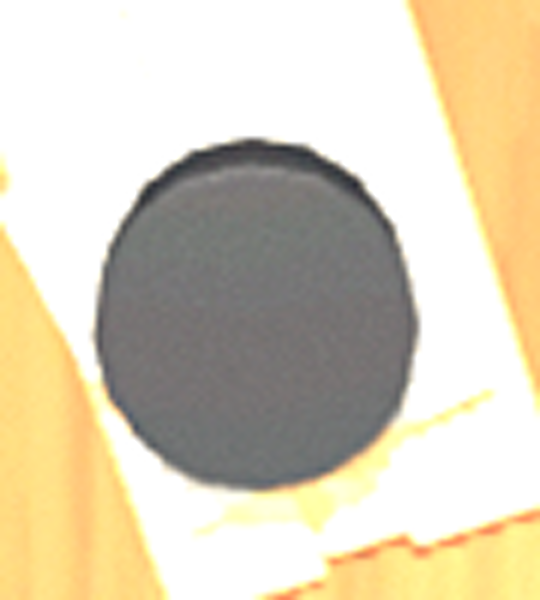

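```bash
python3 - <<'E'
from h import *
d=load("r1")
f=lambda u,v:px2w(d,u/6+235-.4,v/6+140-.4,84)[0]
print(f(255,329.5),f(95,329),f(415,329),f(255,167),f(255,492))
p=f(255,329.5);print(p)
# true x = p.x+1.1 ; y: tool such that wrist-measured offset +0.5..
tool_delta((p[0]+1.1,p[1]-1.2,83),np.radians(0.8))
E
```

```text
[457.12402114 175.51587205  84.        ] [436.6575481  175.31753101  84.        ] [477.60232116 175.8459156   84.        ] [456.84919998 196.44338598  84.        ] [457.41084202 153.67458461  84.        ]
[457.12402114 175.51587205  84.        ]
shift [-0.0013 -0.0034  0.1519] turn [-0.02 -0.22 -0.02] q6 0.11
```

Call:
send_rows --xyz '[[-0.0005,-0.001,0.01],[-0.001,-0.002,0.03],[-0.0013,-0.0034,0.055],[-0.0013,-0.0034,0.08],[-0.0013,-0.0034,0.105],[-0.0013,-0.0034,0.125],[-0.0013,-0.0034,0.14],[-0.0013,-0.0034,0.148],[-0.0013,-0.0034,0.152],[-0.0013,-0.0034,0.152],[-0.0013,-0.0034,0.152],[-0.0013,-0.0034,0.152]]' --dr '[[0,-0.2,0],[0,-0.2,0],[0,-0.2,0],[0,-0.2,0],[0,-0.2,0],[0,-0.2,0],[0,-0.2,0],[0,-0.2,0],[0,-0.2,0],[0,-0.2,0],[0,-0.2,0],[0,-0.2,0]]' --jaw '[0,0,0,0,0,0,0,0,0,0,0,0]'

```text
t: 10.83
tcp_pos: [459.1, 174.4, 83.7]
tcp_rot: [1.0, 0.007, 0.001, -0.0]
contact_force: [-0.6, 0.1, 0.0]
grip_width: 0.998
```

```bash
python3 - <<'E'
from h import *
d=snap("wrist","r3",None,1.4);s=ctrl.get_state();print(s["tcp_pos"],s["contact_force"])
E
```

```text
[459.08750315 174.41989444  83.82573073] [0.3062884  0.11675773 0.9478388 ]
```

View pics/r3.png

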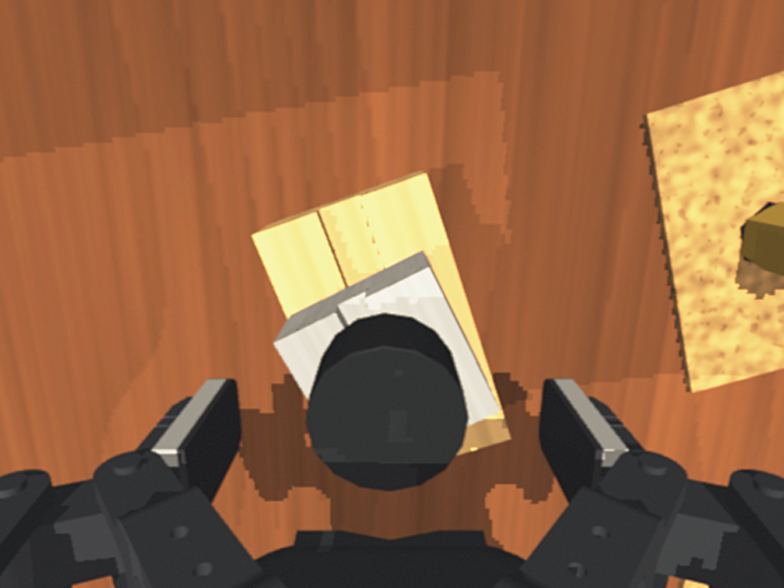

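Call:
send_rows --xyz '[[-0.0009,0,0],[-0.0009,0,0],[-0.0009,0,0],[-0.0009,0,0],[-0.0009,0,0],[-0.0009,0,0],[-0.0009,0,0],[-0.0009,0,0],[-0.0009,0,0],[-0.0009,0,0],[-0.0009,0,0],[-0.0009,0,0]]' --dr '[[0,0,0],[0,0,0],[0,0,0],[0,0,0],[0,0,0],[0,0,0],[0,0,0],[0,0,0],[0,0,0],[0,0,0],[0,0,0],[0,0,0]]' --jaw '[0,30,60,80,95,110,125,140,170,170,170,170]' --squeeze 30

```text
t: 11.88
tcp_pos: [458.2, 174.4, 84.0]
tcp_rot: [1.0, 0.007, 0.001, -0.0]
contact_force: [-2.3, -0.4, 5.0]
grip_width: 0.502
```

Call:
send_rows --xyz '[[0,0,-0.003],[0,0,-0.008],[0,0,-0.015],[0,0,-0.025],[0,0,-0.037],[0,0,-0.05],[0,0,-0.06],[0,0,-0.067],[0,0,-0.067]]' --dr '[[0,0,0],[0,0,0],[0,0,0],[0,0,0],[0,0,0],[0,0,0],[0,0,0],[0,0,0],[0,0,0]]' --jaw '[170,170,170,170,170,170,170,170,170]'

```text
t: 12.63
tcp_pos: [459.1, 174.5, 153.0]
tcp_rot: [1.0, 0.007, 0.003, -0.001]
contact_force: [-0.5, -0.9, 0.6]
grip_width: 0.501
```

```bash
python3 - <<'E'
from h import *
d=snap("wrist","r4",None,1.4);s=ctrl.get_state();print(s["tcp_pos"],s["contact_force"])
tool_delta((459,-132,155),np.radians(0.8))
E
```

```text
[458.55450467 174.45321891 151.95176681] [ 0.09974907 -0.14593126 -0.54242473]
shift [-0.0038  0.3064 -0.0033] turn [-0.05 -0.26 -0.01] q6 0.12
```

View pics/r4.png

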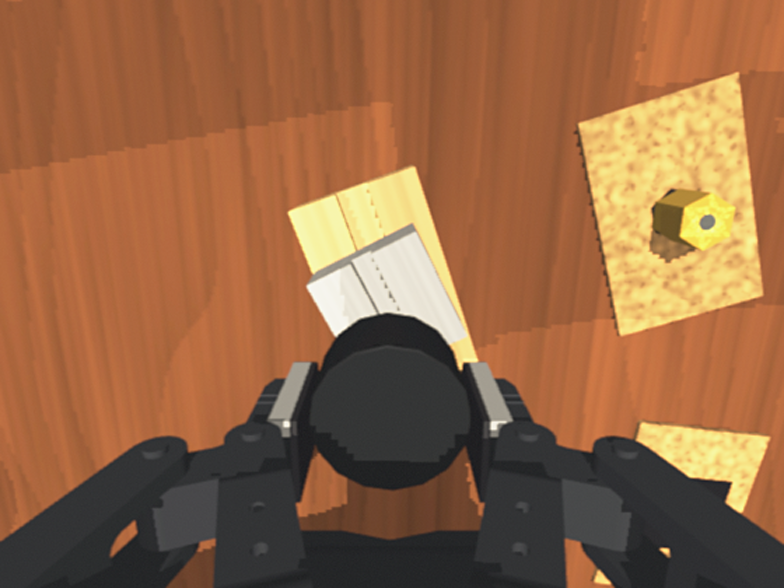

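Call:
send_rows --xyz '[[0,0.01,0],[-0.001,0.03,0],[-0.001,0.058,0],[-0.002,0.09,0],[-0.002,0.122,0],[-0.003,0.154,0],[-0.003,0.186,0],[-0.003,0.218,0],[-0.0038,0.248,0],[-0.0038,0.274,0],[-0.0038,0.292,0],[-0.0038,0.302,-0.003],[-0.0038,0.306,-0.003],[-0.0038,0.306,-0.003],[-0.0038,0.306,-0.003]]' --dr '[[0,0,0],[0,-0.2,0],[0,-0.2,0],[0,-0.2,0],[0,-0.2,0],[0,-0.2,0],[0,-0.2,0],[0,-0.2,0],[0,-0.2,0],[0,-0.2,0],[0,-0.2,0],[0,-0.2,0],[0,-0.2,0],[0,-0.2,0],[0,-0.2,0]]' --jaw '[170,170,170,170,170,170,170,170,170,170,170,170,170,170,170]'

```text
t: 13.93
tcp_pos: [458.6, -130.8, 154.4]
tcp_rot: [1.0, 0.007, 0.0, -0.001]
contact_force: [-0.8, -0.6, -0.7]
grip_width: 0.501
```

```bash
python3 - <<'E'
from h import *
d=snap("wrist","r5",None,1.4);s=ctrl.get_state();print(s["tcp_pos"],s["contact_force"])
x0,y0,x1,y1=205,215,355,360
cv2.imwrite("pics/r5b.png",cv2.resize(np.clip(d["frame"][y0:y1,x0:x1,::-1].astype(float)*2.5,0,255).astype(np.uint8),None,fx=4,fy=4,interpolation=cv2.INTER_CUBIC))
dark(d,(240,150,320,223),4)
E
```

```text
[ 458.62340011 -130.50135467  154.43732069] [ 0.27314051  0.53755845 -0.98336599]
dark [ 456.46 -129.33] area 1336.432379157981 rect ((456.39886474609375, -128.55503845214844), (41.7647705078125, 39.37907791137695), 0.7857168316841125)
```

View pics/r5.png

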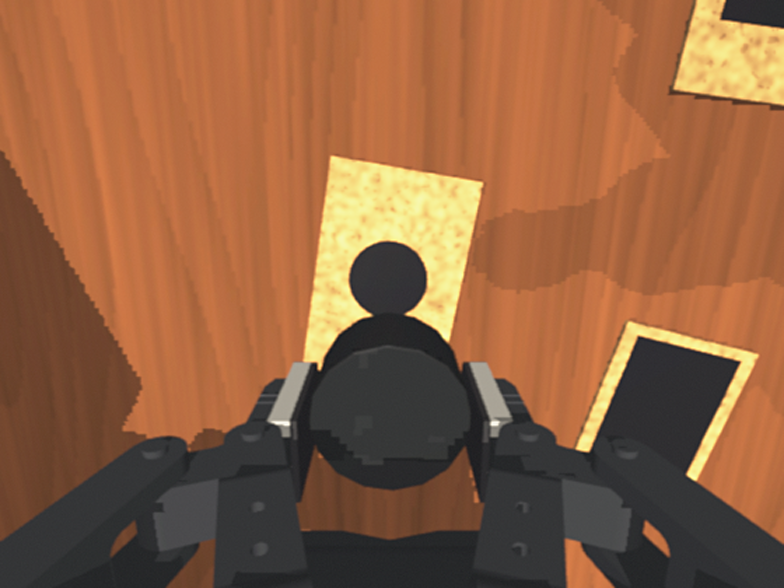

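View pics/r5b.png

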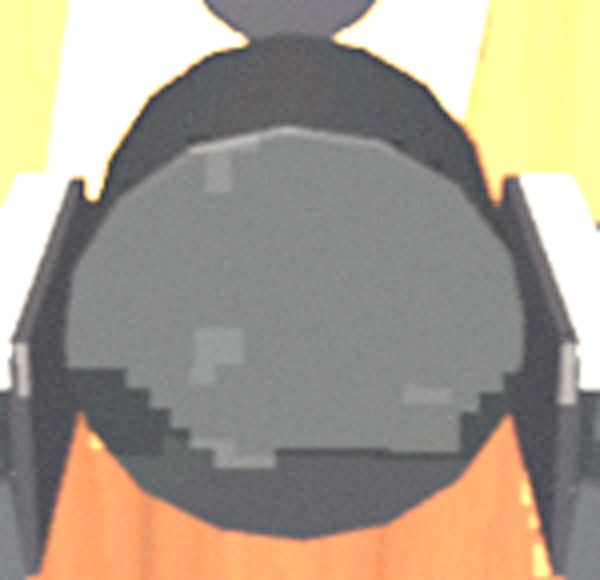

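```bash
python3 - <<'E'
from h import *
from scipy.optimize import least_squares
d=load("r5")
cc,w=dark(d,(240,150,320,223),4,thr=100)
tv=w2px(d,np.c_[w,np.full(len(w),4)]);s=w[(tv[:,1]<218)]
r=least_squares(lambda p:np.hypot(s[:,0]-p[0],s[:,1]-p[1])-p[2],[456,-130,21]);print("sil",r.x,abs(r.fun).max())
# tile top corners check
a=px2w(d,np.array([332,482.5])/1.4,np.array([156,182])/1.4,4)[:,:2];e=a[1]-a[0];u=e/np.linalg.norm(e)
print("tile c from edge",np.linalg.norm(e),np.degrees(np.arctan2(u[1],u[0])),a.mean(0)-60*np.array([-u[1],u[0]]))
st=ctrl.get_state()["tcp_pos"];f=lambda x,y:px2w(d,x/4+205-.4,y/4+215-.4,st[2]+.1)[0]
A=[f(65,335),f(525,335),f(297,126),f(297,538)];print(np.round(A,2))
c=np.array([(A[0][0]+A[1][0])/2,(A[2][1]+A[3][1])/2]);need=r.x[:2]-c;print("block",c,"tcp",st,"need",need)
tool_delta((st[0]+need[0],st[1]+need[1],35),np.radians(0.8))
E
```

```text
dark [ 456.47 -129.32] area 1343.9032051406102 rect ((456.32000732421875, -128.4610595703125), (41.95169448852539, 39.56916809082031), 0.7857171893119812)
sil [ 456.47121622 -129.75044749   20.90930765] 0.33918317682026355
tile c from edge 79.09928755937943 -8.705851656761325 [ 457.10250634 -130.08742439]
[[ 436.16 -129.27  154.54]
 [ 478.67 -128.7   154.54]
 [ 457.29 -108.3   154.54]
 [ 457.92 -150.92  154.54]]
block [ 457.41618872 -129.60702517] tcp [ 458.62340011 -130.50135467  154.43732069] need [-0.9449725  -0.14342231]
shift [-0.001   0.0003  0.1194] turn [-0.09 -0.03  0.03] q6 -0.53
```

Call:
send_rows --xyz '[[-0.0007,0.0003,0.006],[-0.0007,0.0003,0.02],[-0.0007,0.0003,0.04],[-0.0007,0.0003,0.06],[-0.0007,0.0003,0.08],[-0.0007,0.0003,0.096],[-0.0007,0.0003,0.107],[-0.0007,0.0003,0.114],[-0.0007,0.0003,0.117],[-0.0007,0.0003,0.118],[-0.0007,0.0003,0.118],[-0.0007,0.0003,0.118]]' --dr '[[-0.1,0,0],[-0.1,0,0],[-0.1,0,0],[-0.1,0,0],[-0.1,0,0],[-0.1,0,0],[-0.1,0,0],[-0.1,0,0],[-0.1,0,0],[-0.1,0,0],[-0.1,0,0],[-0.1,0,0]]' --jaw '[170,170,170,170,170,170,170,170,170,170,170,170]'

```text
t: 14.98
tcp_pos: [458.5, -130.7, 37.0]
tcp_rot: [1.0, 0.007, 0.001, 0.0]
contact_force: [0.3, -0.4, -0.6]
grip_width: 0.505
```

```bash
python3 - <<'E'
from h import *
d=snap("wrist","r6",None,1.4);s=ctrl.get_state();print(s["tcp_pos"],s["contact_force"])
E
```

```text
[ 458.52198536 -130.83271748   37.13316189] [-0.66967255  0.29740962 -0.62165895]
```

View pics/r6.png

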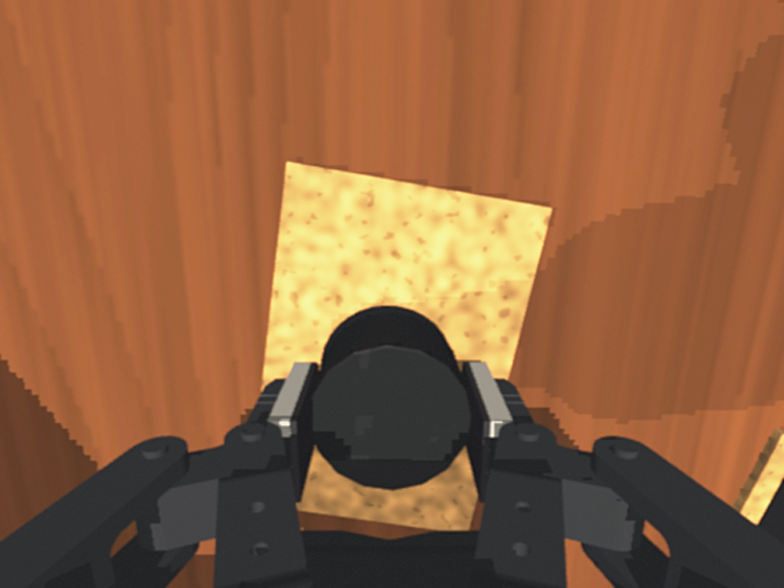

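```bash
python3 - <<'E'
from h import *
d=load("r6");a=px2w(d,np.array([288,551.5])/1.4,np.array([161.5,208])/1.4,4)[:,:2];e=a[1]-a[0];u=e/np.linalg.norm(e)
c=a.mean(0)-60*np.array([-u[1],u[0]]);t=ctrl.get_state()["tcp_pos"][:2]
print(np.linalg.norm(e),c,"need",c-(t+[-1.2,.9]), "by far", np.array([456.7,-129.8])-(t+[-1.2,.9]))
E
```

```text
79.13489046612098 [ 456.59290647 -130.12774186] need [-0.72907889 -0.19502438] by far [-0.62198536  0.13271748]
```

Shift −0.7 mm in x, then set down (contact near TCP z 31.9).

Call:
send_rows --xyz '[[-0.0004,0,0.001],[-0.0007,0.0,0.002],[-0.0007,0,0.003],[-0.0007,0,0.004],[-0.0007,0,0.0046],[-0.0007,0,0.0052],[-0.0007,0,0.0056],[-0.0007,0,0.0056]]' --dr '[[0,0,0],[0,0,0],[0,0,0],[0,0,0],[0,0,0],[0,0,0],[0,0,0],[0,0,0]]' --jaw '[170,170,170,170,170,170,170,170]'

```text
t: 15.7
tcp_pos: [457.8, -130.9, 32.0]
tcp_rot: [1.0, 0.007, 0.001, 0.0]
contact_force: [-2.9, 0.6, 6.7]
grip_width: 0.502
```

Call:
send_rows --xyz '[[0,0,0],[0,0,0],[0,0,0],[0,0,0],[0,0,0],[0,0,0],[0,0,0]]' --dr '[[0,0,0],[0,0,0],[0,0,0],[0,0,0],[0,0,0],[0,0,0],[0,0,0]]' --jaw '[140,120,110,90,60,20,0]'

```text
t: 16.28
tcp_pos: [457.8, -130.8, 31.9]
tcp_rot: [1.0, 0.007, 0.001, 0.0]
contact_force: [-0.8, 0.2, 0.2]
grip_width: 0.996
```

Call:
send_rows --xyz '[[0,0,-0.002],[0,0,-0.01],[0,0,-0.025],[0,0,-0.045],[0,0,-0.065],[0,0,-0.085],[0,0,-0.105],[0,0,-0.12],[0,0,-0.12],[0,0,-0.12]]' --dr '[[0,0,0],[0,0,0],[0,0,0],[0,0,0],[0,0,0],[0,0,0],[0,0,0],[0,0,0],[0,0,0],[0,0,0]]' --jaw '[0,0,0,0,0,0,0,0,0,0]'

```text
t: 17.12
tcp_pos: [458.1, -131.0, 153.0]
tcp_rot: [1.0, 0.007, 0.002, 0.001]
contact_force: [-0.3, 0.6, -0.5]
grip_width: 0.998
```

```bash
python3 - <<'E'
from h import *
d=snap("wrist","r7",None,1.4);s=ctrl.get_state();print(s["tcp_pos"],s["contact_force"])
E
```

```text
[ 457.37538547 -130.64696725  151.98377337] [-0.54461142  0.286509   -0.06925299]
```

View pics/r7.png

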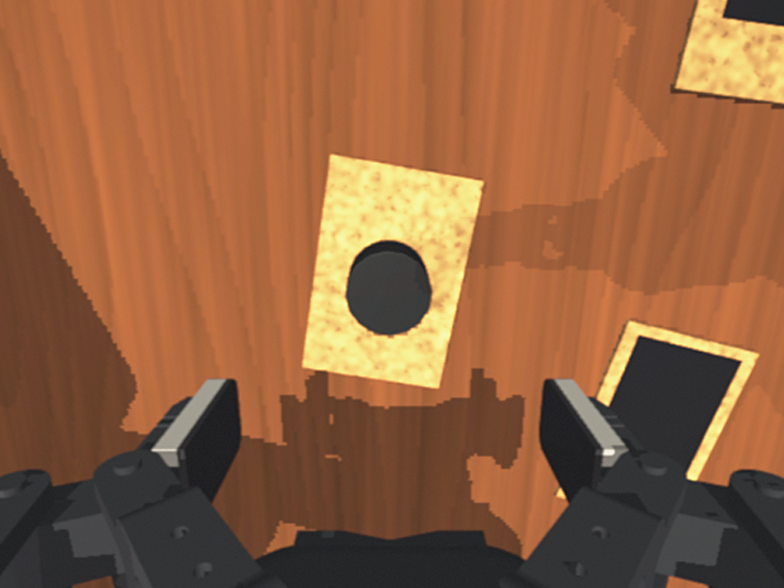

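```bash
python3 - <<'E'
from h import *
d=load("r7");a=px2w(d,np.array([331,483,439,304])/1.4,np.array([154.5,181,387.5,366.5])/1.4,4)[:,:2]
print("tile",a.mean(0),np.linalg.norm(np.diff(a,axis=0),axis=1))
f=lambda x,y:px2w(d,x/1.4,y/1.4,32)[0,:2]
print(f(346,292),f(432,292),f(389,251),f(389,335))
tool_delta((458.5,172,207),np.radians(0))
from math import *
E
```

```text
tile [ 457.12560267 -129.76005004] [ 79.3993235  119.34017572  79.17340964]
[ 435.95888051 -129.60530744] [ 478.38248558 -129.02085635] [ 456.85648982 -108.75953635] [ 457.49818465 -151.93768856]
shift [ 0.0057 -0.3025 -0.0553] turn [ 0.06 -0.11  0.84] q6 -0.53
```

Call:
send_rows --xyz '[[0,-0.008,-0.01],[0.001,-0.026,-0.025],[0.001,-0.054,-0.04],[0.002,-0.086,-0.05],[0.002,-0.118,-0.055],[0.003,-0.15,-0.055],[0.003,-0.182,-0.055],[0.004,-0.214,-0.055],[0.005,-0.244,-0.055],[0.0057,-0.27,-0.055],[0.0057,-0.288,-0.055],[0.0057,-0.298,-0.055],[0.0057,-0.3025,-0.055],[0.0057,-0.3025,-0.055],[0.0057,-0.3025,-0.055]]' --dr '[[0,0,-2],[0,0,-5],[0,0,-8],[0,0,-11],[0,0,-14],[0,0,-17],[0,0,-20],[0,0,-22],[0,0,-24],[0,0,-26],[0,0,-26],[0,0,-26],[0,0,-26],[0,0,-26],[0,0,-26]]' --jaw '[0,0,0,0,0,0,0,0,0,0,0,0,0,0,0]'

```text
t: 18.42
tcp_pos: [458.3, 171.4, 206.4]
tcp_rot: [0.973, 0.232, 0.0, 0.001]
contact_force: [-1.0, -0.2, 0.5]
grip_width: 1.005
```

```bash
python3 - <<'E'
from h import *
d=snap("wrist","s1",None,1.4);s=ctrl.get_state();print(s["tcp_pos"],s["contact_force"])
x0,y0,x1,y1=225,105,335,255
cv2.imwrite("pics/s1b.png",cv2.resize(d["frame"][y0:y1,x0:x1,::-1],None,fx=4,fy=4,interpolation=cv2.INTER_CUBIC))
E
```

```text
[458.43993823 171.14823248 206.47755812] [ 0.0615026   0.18674588 -0.41524107]
```

View pics/s1.png

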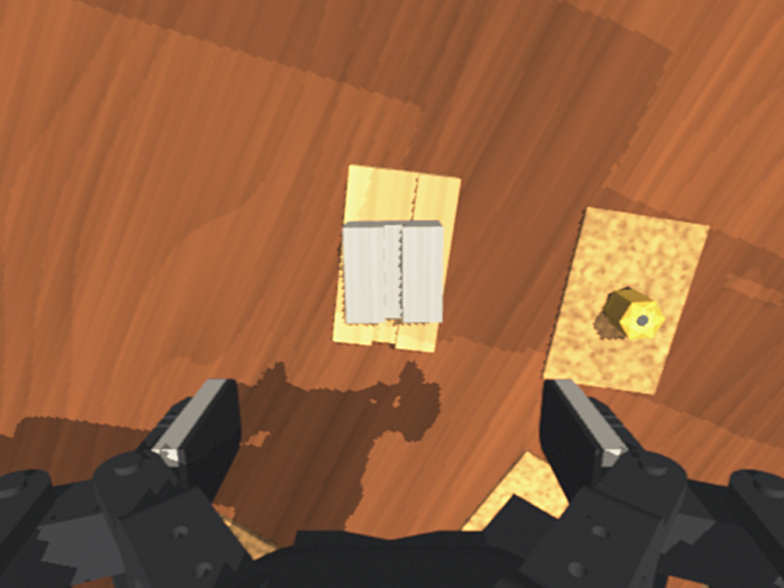

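View pics/s1b.png

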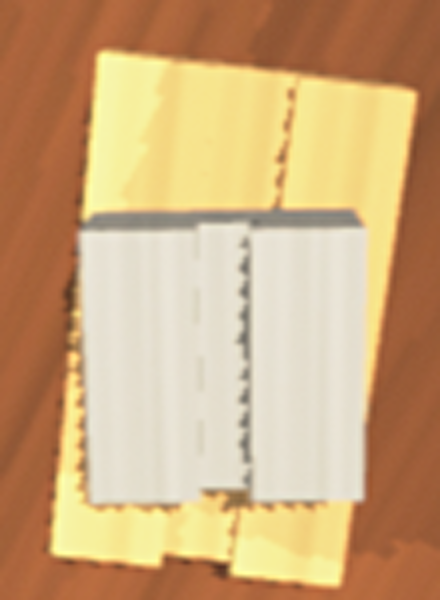

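```bash
python3 - <<'E'
from h import *
d=load("s1");c=np.array([(80,228),(367,227),(364,500),(91,502)],float)/4+[225-.4,105-.4]
w=px2w(d,c[:,0],c[:,1],56)[:,:2];print(w.mean(0),np.linalg.norm(np.roll(w,-1,0)-w,axis=1))
for i in range(4):
    e=w[(i+1)%4]-w[i];print(np.degrees(np.arctan2(e[1],e[0]))%90)
s=ctrl.get_state();Rm=R.from_quat(s["tcp_rot"]).as_matrix();print("tool yaw",np.degrees(np.arctan2(Rm[1,0],Rm[0,0])))
b=Rm@np.array([1.1,0,0]);y=np.radians(27)
p=w.mean(0);print(p+b[:2]); tool_delta((p[0]+b[0],p[1]+b[1],55.5),y)
E
```

```text
[457.73684988 174.95011938] [53.58255239 53.94863472 53.82767957 54.15877268]
27.07170600311275
27.950588522762843
27.298801553200263
27.688277757370997
tool yaw 26.82311607224323
[458.71849399 175.44648071]
shift [ 0.0021 -0.004   0.151 ] turn [ 0.12 -0.03 -0.18] q6 -0.34
```

Call:
send_rows --xyz '[[0.001,-0.002,0.01],[0.002,-0.003,0.03],[0.0021,-0.003,0.055],[0.0021,-0.003,0.08],[0.0021,-0.003,0.105],[0.0021,-0.003,0.125],[0.0021,-0.003,0.14],[0.0021,-0.003,0.147],[0.0021,-0.003,0.151],[0.0021,-0.003,0.151],[0.0021,-0.003,0.151],[0.0021,-0.003,0.151]]' --dr '[[0.1,0,-0.3],[0.1,0,-0.7],[0.1,0,-0.7],[0.1,0,-0.7],[0.1,0,-0.7],[0.1,0,-0.7],[0.1,0,-0.7],[0.1,0,-0.7],[0.1,0,-0.7],[0.1,0,-0.7],[0.1,0,-0.7],[0.1,0,-0.7]]' --jaw '[0,0,0,0,0,0,0,0,0,0,0,0]'

```text
t: 19.47
tcp_pos: [460.0, 174.5, 56.4]
tcp_rot: [0.971, 0.238, 0.001, 0.0]
contact_force: [-0.5, -0.3, -0.2]
grip_width: 1.001
```

```bash
python3 - <<'E'
from h import *
d=snap("wrist","s2",None,1.4);s=ctrl.get_state();print(s["tcp_pos"],s["contact_force"])
E
```

```text
[460.0022325  174.57690723  56.45425673] [-0.36528718  0.86065833  0.24298988]
```

View pics/s2.png

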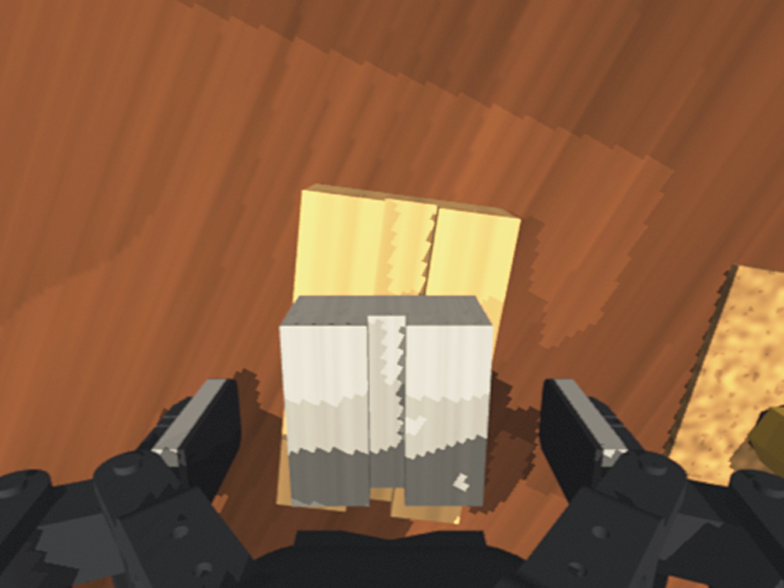

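Call:
send_rows --xyz '[[-0.0006,0,0],[-0.0012,0,0],[-0.0012,0,0],[-0.0012,0,0],[-0.0012,0,0],[-0.0012,0,0],[-0.0012,0,0],[-0.0012,0,0],[-0.0012,0,0],[-0.0012,0,0],[-0.0012,0,0],[-0.0012,0,0]]' --dr '[[0,0,0],[0,0,0],[0,0,0],[0,0,0],[0,0,0],[0,0,0],[0,0,0],[0,0,0],[0,0,0],[0,0,0],[0,0,0],[0,0,0]]' --jaw '[0,0,30,50,65,80,95,110,130,140,140,140]' --squeeze 60

```text
t: 20.52
tcp_pos: [459.2, 174.1, 56.9]
tcp_rot: [0.971, 0.238, 0.002, 0.0]
contact_force: [-1.1, -0.4, 5.5]
grip_width: 0.617
```

Call:
send_rows --xyz '[[0,0,-0.003],[0,0,-0.008],[0,0,-0.015],[0,0,-0.025],[0,0,-0.04],[0,0,-0.058],[0,0,-0.076],[0,0,-0.09],[0,0,-0.098],[0,0,-0.098]]' --dr '[[0,0,0],[0,0,0],[0,0,0],[0,0,0],[0,0,0],[0,0,0],[0,0,0],[0,0,0],[0,0,0],[0,0,0]]' --jaw '[140,140,140,140,140,140,140,140,140,140]'

```text
t: 21.35
tcp_pos: [460.0, 174.3, 157.2]
tcp_rot: [0.971, 0.238, 0.004, 0.0]
contact_force: [1.0, 0.7, -4.7]
grip_width: 0.615
```

```bash
python3 - <<'E'
from h import *
d=snap("wrist","s3",None,1.4);s=ctrl.get_state();print(s["tcp_pos"],s["contact_force"])
tool_delta((646.5,23.5,155),np.radians(-6.6))
E
```

```text
[459.30398529 174.1528985  155.90135921] [ 0.90335218 -0.80976939 -5.57996191]
shift [0.0964 0.2201 0.0018] turn [ 2.000e-02 -3.200e-01  3.412e+01] q6 -0.35
```

View pics/s3.png

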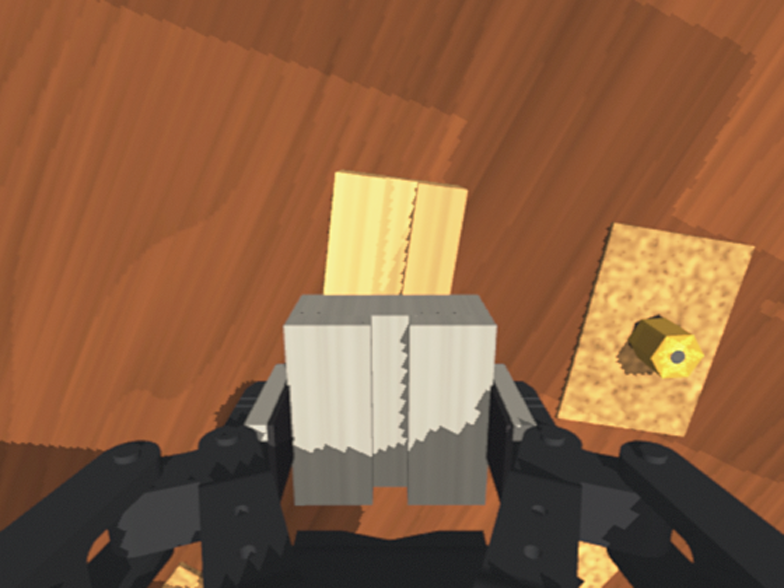

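Call:
send_rows --xyz '[[0.004,0.008,0],[0.012,0.026,0],[0.022,0.05,0],[0.033,0.076,0],[0.045,0.104,0],[0.057,0.132,0],[0.069,0.158,0],[0.08,0.182,0],[0.089,0.202,0.001],[0.094,0.214,0.002],[0.0964,0.2201,0.002],[0.0964,0.2201,0.002],[0.0964,0.2201,0.002],[0.0964,0.2201,0.002]]' --dr '[[0,-0.1,1],[0,-0.2,4],[0,-0.3,8],[0,-0.3,12],[0,-0.3,16],[0,-0.3,20],[0,-0.3,24],[0,-0.3,28],[0,-0.3,31],[0,-0.3,33],[0,-0.3,34.1],[0,-0.3,34.1],[0,-0.3,34.1],[0,-0.3,34.1]]' --jaw '[140,140,140,140,140,140,140,140,140,140,140,140,140,140]'

```text
t: 22.57
tcp_pos: [645.4, 24.2, 154.1]
tcp_rot: [0.998, -0.057, -0.001, -0.0]
contact_force: [-0.3, -0.4, -4.9]
grip_width: 0.62
```

```bash
python3 - <<'E'
from h import *
d=snap("wrist","s4",None,1.4);s=ctrl.get_state();print(s["tcp_pos"],s["contact_force"],s["grip_width"])
E
```

```text
[645.52057435  24.36078825 154.45026682] [ 0.44583735 -0.40000082 -4.21389842] 0.6179474316219339
```

View pics/s4.png

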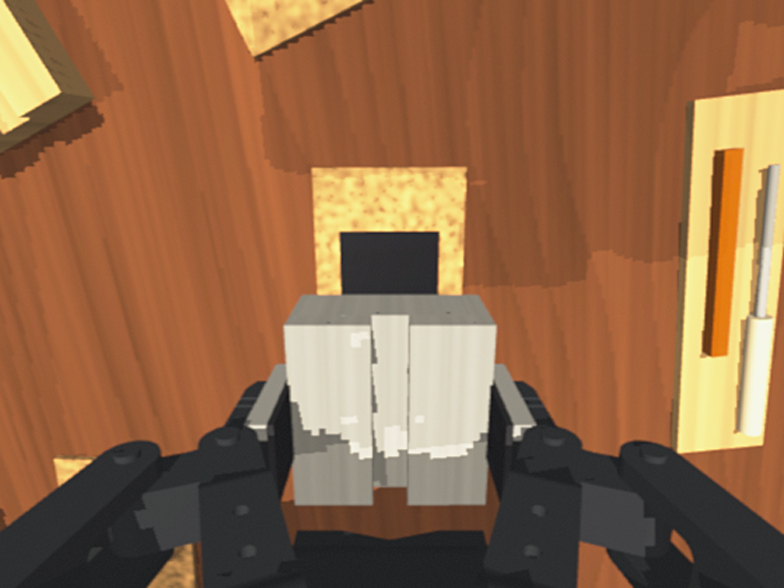

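```bash
cat > sq.py <<'E'
from h import *
import sys
name,blk,edge,hl=sys.argv[1],eval(sys.argv[2]),eval(sys.argv[3]),float(sys.argv[4])
d=load(name);s=ctrl.get_state();Rt=R.from_quat(s["tcp_rot"]);t=s["tcp_pos"]
def T(P,z):
    P=np.array(P,float)/1.4-.15;return px2w(d,P[:,0],P[:,1],z)
b=T(blk,t[2]-float(sys.argv[5]));bt=Rt.inv().apply(b-t);print("block corners tool\n",bt.round(1))
bc=bt[:,:2].mean(0);e=bt[1]-bt[0];e2=bt[2]-bt[3];print("blk ang",[round(float(np.degrees(np.arctan2(x[1],x[0]))),2) for x in(e,e2)],"c",bc.round(2))
for E,h in zip(edge,(hl,60)):
    a=Rt.inv().apply(T(E,4)-t)[:,:2];e=a[1]-a[0];u=e/np.linalg.norm(e)
    c=a.mean(0)+h*np.array([-u[1],u[0]]);print("edge len",np.linalg.norm(e).round(1),"ang",np.degrees(np.arctan2(u[1],u[0])).round(2),"c",c.round(2),"need tool shift mm",(c-bc).round(2))
E
python3 sq.py s4 "[(285,325),(496,325),(485,505),(294,505)]" "[[(341,232),(438,232.5)],[(312.5,168),(466.5,167.5)]]" 27 0.8
```

```text
block corners tool
 [[-27.5 -27.3   0.8]
 [ 25.4 -27.4   0.8]
 [ 25.5  26.1   0.8]
 [-28.   26.1   0.8]]
blk ang [-0.03, -0.06] c [-1.16 -0.64]
edge len 51.9 ang 0.28 c [-1.47  0.26] need tool shift mm [-0.32  0.9 ]
edge len 79.5 ang -0.19 c [-1.16 -0.21] need tool shift mm [-0.    0.43]
```

Call:
send_rows --xyz '[[-0.0001,0.0002,0.006],[-0.0001,0.0002,0.02],[-0.0001,0.0002,0.04],[-0.0001,0.0002,0.06],[-0.0001,0.0002,0.08],[-0.0001,0.0002,0.096],[-0.0001,0.0002,0.107],[-0.0001,0.0002,0.113],[-0.0001,0.0002,0.116],[-0.0001,0.0002,0.117],[-0.0001,0.0002,0.117],[-0.0001,0.0002,0.117]]' --dr '[[0,0,0],[0,0,0],[0,0,0],[0,0,0],[0,0,0],[0,0,0],[0,0,0],[0,0,0],[0,0,0],[0,0,0],[0,0,0],[0,0,0]]' --jaw '[140,140,140,140,140,140,140,140,140,140,140,140]'

```text
t: 23.62
tcp_pos: [646.1, 24.1, 38.6]
tcp_rot: [0.998, -0.057, 0.0, 0.0]
contact_force: [0.5, 0.0, -3.5]
grip_width: 0.621
```

```bash
python3 - <<'E'
from h import *
d=snap("wrist","s5",None,1.4);s=ctrl.get_state();print(s["tcp_pos"],s["contact_force"],s["grip_width"])
tool_delta(s["tcp_pos"],np.radians(-6.6))
E
```

```text
[646.02370204  24.10924871  38.57384613] [ 0.53812624  0.19583789 -5.27062494] 0.616251057039927
shift [0. 0. 0.] turn [ 0.   -0.05  0.1 ] q6 -0.02
```

View pics/s5.png

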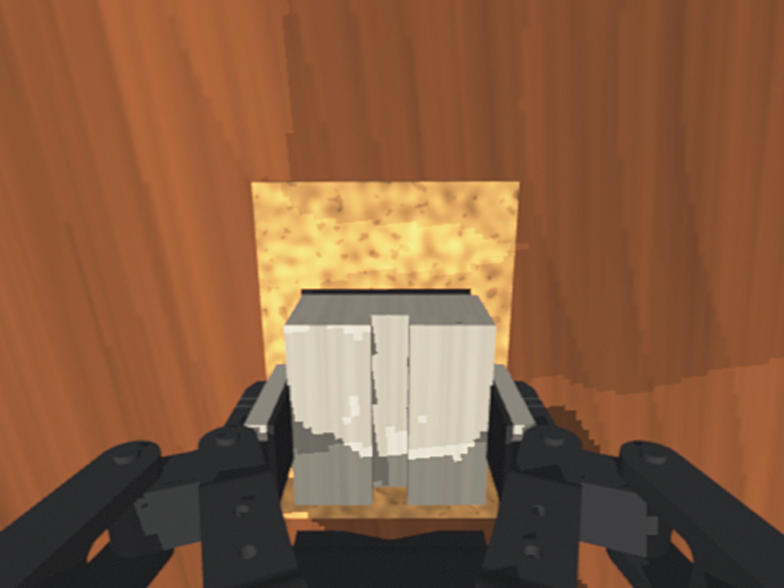

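```bash
python3 sq.py s5 "[(285,325),(496,325),(485,505),(294,505)]" "[[(301,289.5),(471,290)],[(251,182),(519,182)]]" 27 0.8
python3 - <<'E'
from h import *
d=load("s5");cv2.imwrite("pics/s5b.png",cv2.resize(d["frame"][195:240,205:345,::-1],None,fx=5.5,fy=5.5,interpolation=cv2.INTER_CUBIC))
E
```

```text
block corners tool
 [[-27.5 -27.4   0.8]
 [ 25.6 -27.4   0.8]
 [ 25.7  26.2   0.8]
 [-28.   26.1   0.8]]
blk ang [0.01, 0.05] c [-1.04 -0.63]
edge len 53.7 ang 0.18 c [-2.35 -0.22] need tool shift mm [-1.31  0.41]
edge len 79.7 ang -0.02 c [-2.49 -0.5 ] need tool shift mm [-1.45  0.13]
```

View pics/s5b.png

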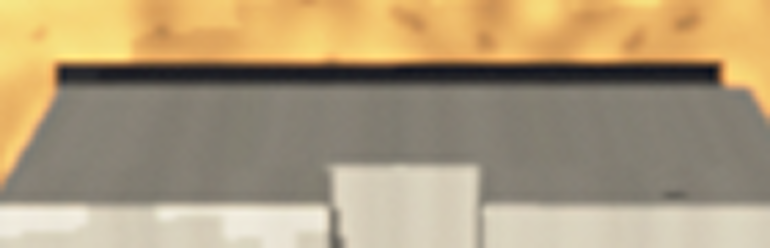

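Call:
send_rows --xyz '[[-0.0006,0.0002,0.001],[-0.0013,0.0003,0.002],[-0.0013,0.0003,0.003],[-0.0013,0.0003,0.0036],[-0.0013,0.0003,0.004],[-0.0013,0.0003,0.004],[-0.0013,0.0003,0.004]]' --dr '[[0,0,0],[0,0,0],[0,0,0],[0,0,0],[0,0,0],[0,0,0],[0,0,0]]' --jaw '[140,140,140,140,140,140,140]'

```text
t: 24.25
tcp_pos: [644.7, 24.0, 34.5]
tcp_rot: [0.998, -0.057, 0.0, 0.0]
contact_force: [0.1, -0.8, -4.5]
grip_width: 0.616
```

```bash
python3 - <<'E'
from h import *
d=snap("wrist","s6",None,1.4);s=ctrl.get_state();print(s["tcp_pos"],s["contact_force"],s["grip_width"])
cv2.imwrite("pics/s6b.png",cv2.resize(d["frame"][120:370,170:370,::-1],None,fx=3,fy=2.4,interpolation=cv2.INTER_CUBIC))
tool_delta(s["tcp_pos"],np.radians(-6.6))
E
```

```text
[644.70558416  23.9522627   34.49172621] [-0.27588051  0.80036511 -5.26026691] 0.619652023839545
shift [0. 0. 0.] turn [-0.   -0.05  0.1 ] q6 -0.02
```

View pics/s6b.png

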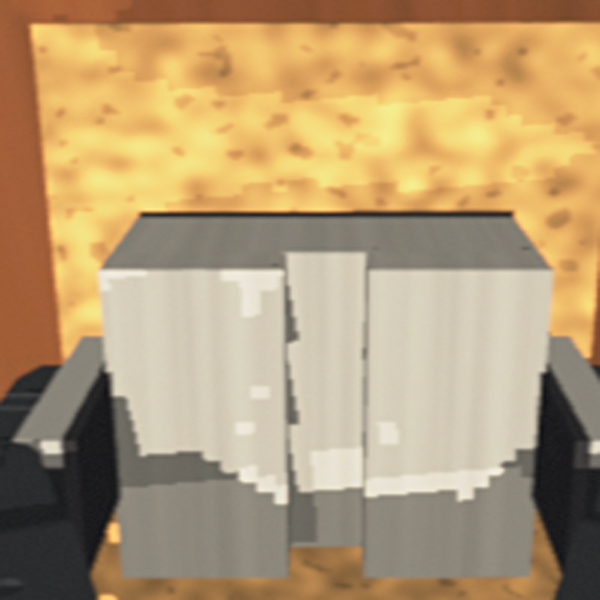

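Call:
send_rows --xyz '[[0,0,0.0006],[0,0,0.0012],[0,0,0.0017],[0,0,0.0021],[0,0,0.0021],[0,0,0.0021]]' --dr '[[0,0,0],[0,0,0],[0,0,0],[0,0,0],[0,0,0],[0,0,0]]' --jaw '[140,140,140,140,140,140]'

```text
t: 24.8
tcp_pos: [644.7, 24.0, 33.0]
tcp_rot: [0.998, -0.057, 0.001, 0.0]
contact_force: [-2.7, 0.2, 2.6]
grip_width: 0.614
```

Call:
send_rows --xyz '[[0,0,0],[0,0,0],[0,0,0],[0,0,0],[0,0,0],[0,0,0],[0,0,0]]' --dr '[[0,0,0],[0,0,0],[0,0,0],[0,0,0],[0,0,0],[0,0,0],[0,0,0]]' --jaw '[110,95,80,60,30,0,0]'

```text
t: 25.38
tcp_pos: [645.1, 23.9, 33.3]
tcp_rot: [0.998, -0.057, 0.001, 0.0]
contact_force: [1.1, 1.0, -0.9]
grip_width: 1.001
```

Call:
send_rows --xyz '[[0,0,-0.002],[0,0,-0.01],[0,0,-0.025],[0,0,-0.045],[0,0,-0.065],[0,0,-0.085],[0,0,-0.105],[0,0,-0.12],[0,0,-0.12],[0,0,-0.12]]' --dr '[[0,0,0],[0,0,0],[0,0,0],[0,0,0],[0,0,0],[0,0,0],[0,0,0],[0,0,0],[0,0,0],[0,0,0]]' --jaw '[0,0,0,0,0,0,0,0,0,0]'

```text
t: 26.22
tcp_pos: [645.5, 23.9, 154.6]
tcp_rot: [0.998, -0.057, 0.002, 0.0]
contact_force: [0.0, -0.4, -0.6]
grip_width: 0.996
```

```bash
python3 - <<'E'
from h import *
d=snap("wrist","s7",None,1.4);s=ctrl.get_state();print(s["tcp_pos"],s["contact_force"])
cv2.imwrite("pics/s7b.png",cv2.resize(d["frame"][105:295,210:345,::-1],None,fx=4,fy=3.1,interpolation=cv2.INTER_CUBIC))
tool_delta((459,174,179),np.radians(18.5))
E
```

```text
[644.59368628  23.99609357 153.17157235] [ 0.56117799 -0.19587997 -0.48947708]
shift [-0.2013 -0.128  -0.0262] turn [  0.03  -0.11 -25.  ] q6 -0.02
```

View pics/s7b.png

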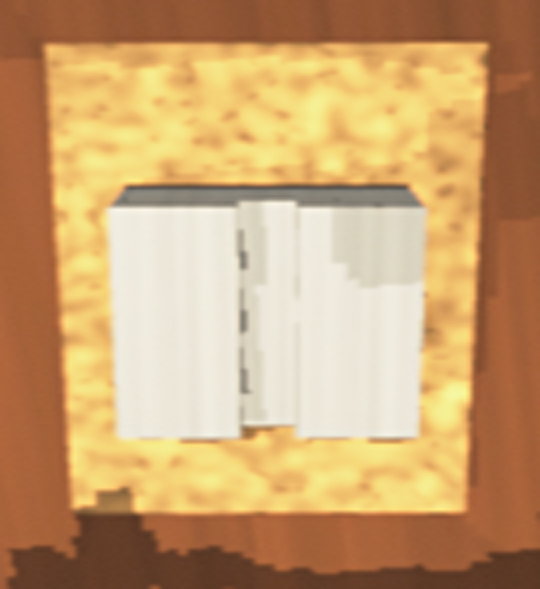

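```bash
python3 - <<'E'
from h import *
d=load("s7")
def T(P,z):
    P=np.array(P,float);w=px2w(d,P[:,0]/4+210-.4,P[:,1]/3.1+105-.35,z)[:,:2]
    e=(w[1]-w[0]+w[2]-w[3]);print(w.mean(0).round(2),np.linalg.norm(np.roll(w,-1,0)-w,axis=1).round(1),np.degrees(np.arctan2(e[1],e[0])).round(2))
T([(44,43),(489,43),(467,514),(70,512)],4);T([(107,207),(427,207),(418,438),(117,438)],32)
E
```

```text
[643.98  25.23] [ 80.5 120.3  81.  119.6] -6.76
[643.81  24.55] [54.  54.  53.9 53.9] -6.57
```

Call:
send_rows --xyz '[[-0.006,-0.004,-0.01],[-0.02,-0.012,-0.02],[-0.042,-0.026,-0.026],[-0.066,-0.042,-0.026],[-0.092,-0.058,-0.026],[-0.118,-0.075,-0.026],[-0.143,-0.091,-0.026],[-0.165,-0.105,-0.026],[-0.183,-0.117,-0.026],[-0.195,-0.124,-0.026],[-0.2013,-0.128,-0.026],[-0.2013,-0.128,-0.026],[-0.2013,-0.128,-0.026],[-0.2013,-0.128,-0.026]]' --dr '[[0,0,-1],[0,-0.1,-3],[0,-0.1,-6],[0,-0.1,-9],[0,-0.1,-12],[0,-0.1,-15],[0,-0.1,-18],[0,-0.1,-21],[0,-0.1,-23],[0,-0.1,-25],[0,-0.1,-25],[0,-0.1,-25],[0,-0.1,-25],[0,-0.1,-25]]' --jaw '[0,0,0,0,0,0,0,0,0,0,0,0,0,0]'

```text
t: 27.43
tcp_pos: [460.0, 173.4, 178.8]
tcp_rot: [0.987, 0.16, 0.0, 0.0]
contact_force: [-0.0, -0.2, -0.1]
grip_width: 1.0
```

```bash
python3 - <<'E'
from h import *
d=snap("wrist","o1",None,1.4);s=ctrl.get_state();print(s["tcp_pos"],s["contact_force"])
cv2.imwrite("pics/o1b.png",cv2.resize(d["frame"][105:295,210:345,::-1],None,fx=4,fy=3.1,interpolation=cv2.INTER_CUBIC))
E
```

```text
[460.05490407 173.32980173 178.75203114] [ 0.39285927 -0.0145449  -0.02182536]
```

View pics/o1.png

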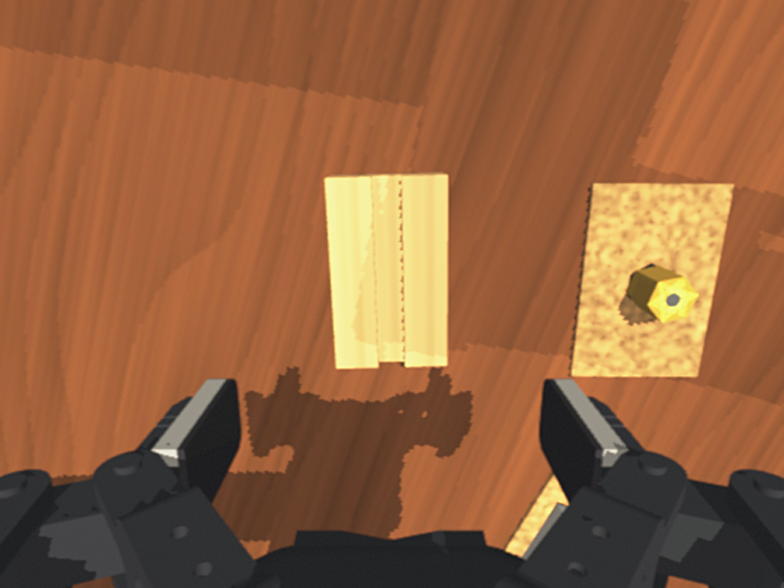

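View pics/o1b.png

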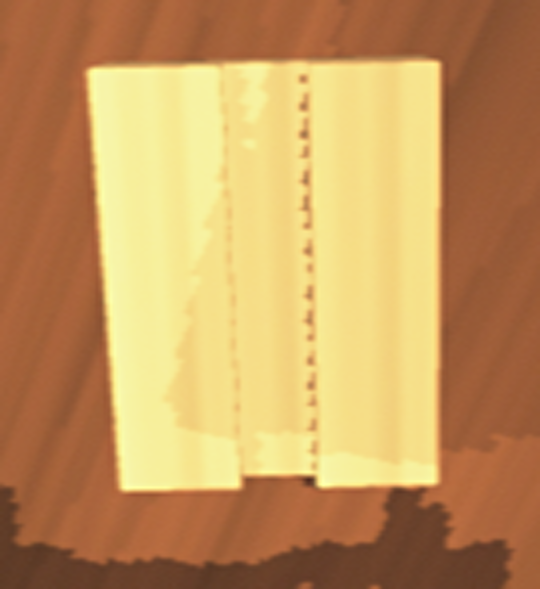

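```bash
python3 - <<'E'
from h import *
d=load("o1");P=np.array([(89,69),(440,64),(439,486),(121,491)],float);w=px2w(d,P[:,0]/4+210-.4,P[:,1]/3.1+105-.35,28)[:,:2]
print(w.mean(0),np.linalg.norm(np.roll(w,-1,0)-w,axis=1).round(1))
a=[np.degrees(np.arctan2(*(e[::-1]))) for e in (w[1]-w[0],w[2]-w[3],w[0]-w[3],w[1]-w[2])];print(a)
yaw=np.radians((a[2]+a[3])/2-90);p=w.mean(0)+1.1*np.array([np.cos(yaw),np.sin(yaw)]);print(p,np.degrees(yaw))
tool_delta((p[0],p[1],27),yaw)
E
```

```text
[458.01855622 175.14399172] [ 63.9 107.6  64.5 107.9]
[np.float64(19.483017804998894), np.float64(19.679506181152956), np.float64(109.86194092372726), np.float64(110.18456520886001)]
[459.05206533 175.52063335] 20.023253066293634
shift [-0.0003 -0.0025  0.1517] turn [ 0.05 -0.03 -1.59] q6 -0.19
```

Yaw ≈ 19.8°.

Call:
send_rows --xyz '[[-0.0003,-0.001,0.01],[-0.0003,-0.002,0.03],[-0.0003,-0.002,0.055],[-0.0003,-0.002,0.08],[-0.0003,-0.002,0.105],[-0.0003,-0.002,0.125],[-0.0003,-0.002,0.14],[-0.0003,-0.002,0.148],[-0.0003,-0.002,0.151],[-0.0003,-0.002,0.152],[-0.0003,-0.002,0.152],[-0.0003,-0.002,0.152]]' --dr '[[0,0,-0.5],[0,0,-1.4],[0,0,-1.4],[0,0,-1.4],[0,0,-1.4],[0,0,-1.4],[0,0,-1.4],[0,0,-1.4],[0,0,-1.4],[0,0,-1.4],[0,0,-1.4],[0,0,-1.4]]' --jaw '[0,0,0,0,0,0,0,0,0,0,0,0]'

```text
t: 28.48
tcp_pos: [460.1, 175.1, 27.5]
tcp_rot: [0.985, 0.172, 0.001, 0.0]
contact_force: [0.7, 0.2, -0.8]
grip_width: 0.999
```

```bash
python3 - <<'E'
from h import *
d=snap("wrist","o2",None,1.4);s=ctrl.get_state();print(s["tcp_pos"],s["contact_force"])
E
```

```text
[460.09070691 175.0975468   27.6406683 ] [ 0.56584142  0.65916409 -0.57968262]
```

View pics/o2.png

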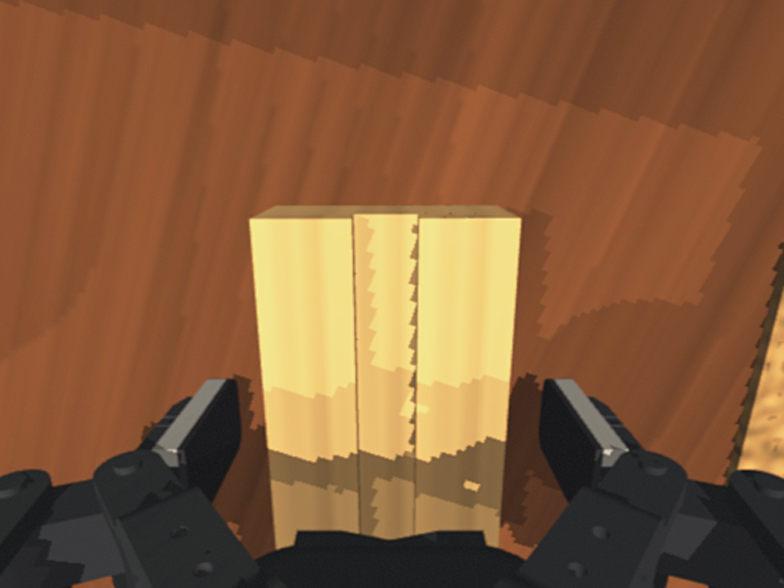

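Call:
send_rows --xyz '[[-0.0006,0,0],[-0.0012,0,0],[-0.0012,0,0],[-0.0012,0,0],[-0.0012,0,0],[-0.0012,0,0],[-0.0012,0,0],[-0.0012,0,0],[-0.0012,0,0],[-0.0012,0,0],[-0.0012,0,0]]' --dr '[[0,0,0],[0,0,0],[0,0,0],[0,0,0],[0,0,0],[0,0,0],[0,0,0],[0,0,0],[0,0,0],[0,0,0],[0,0,0]]' --jaw '[0,0,20,35,50,60,75,90,110,110,110]' --squeeze 50

```text
t: 29.45
tcp_pos: [459.1, 174.7, 28.0]
tcp_rot: [0.985, 0.172, 0.001, 0.0]
contact_force: [-1.0, -0.1, 5.4]
grip_width: 0.741
```

Call:
send_rows --xyz '[[0,0,-0.003],[0,0,-0.008],[0,0,-0.015],[0,0,-0.025],[0,0,-0.04],[0,0,-0.06],[0,0,-0.08],[0,0,-0.1],[0,0,-0.115],[0,0,-0.126],[0,0,-0.128],[0,0,-0.128]]' --dr '[[0,0,0],[0,0,0],[0,0,0],[0,0,0],[0,0,0],[0,0,0],[0,0,0],[0,0,0],[0,0,0],[0,0,0],[0,0,0],[0,0,0]]' --jaw '[110,110,110,110,110,110,110,110,110,110,110,110]'

```text
t: 30.45
tcp_pos: [459.2, 174.9, 157.4]
tcp_rot: [0.985, 0.172, 0.003, 0.0]
contact_force: [0.0, 0.3, -1.6]
grip_width: 0.739
```

```bash
python3 - <<'E'
from h import *
d=snap("wrist","o3",None,1.4);s=ctrl.get_state();print(s["tcp_pos"],s["contact_force"],s["q"].round(2))
tool_delta((619,-222,155),np.radians(-13.9))
E
```

```text
[458.59117207 174.78106718 156.38480421] [-0.4987218   0.08914669 -1.47446525] [ 0.14  0.24  1.81 -0.    1.08 -0.21]
shift [0.0163 0.4277 0.0021] turn [ 3.000e-02 -2.100e-01  3.373e+01] q6 -0.21
```

View pics/o3.png

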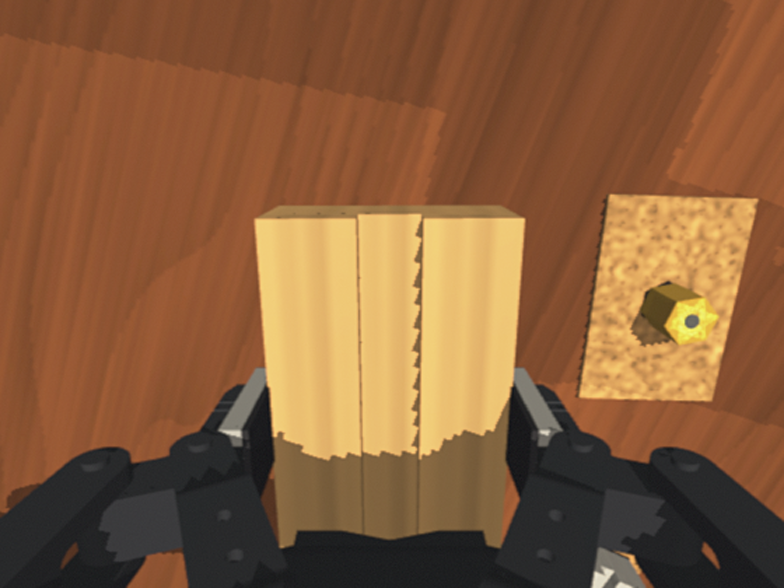

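Call:
send_rows --xyz '[[0.0004,0.01,0],[0.001,0.03,0],[0.0023,0.06,0],[0.0035,0.093,0],[0.005,0.128,0],[0.006,0.163,0],[0.0075,0.198,0],[0.009,0.233,0],[0.0102,0.268,0],[0.0115,0.302,0],[0.013,0.335,0],[0.014,0.366,0],[0.015,0.393,0],[0.0158,0.413,0.001],[0.0163,0.424,0.002],[0.0163,0.4277,0.002],[0.0163,0.4277,0.002],[0.0163,0.4277,0.002],[0.0163,0.4277,0.002]]' --dr '[[0,0,1],[0,0,3],[0,-0.1,5],[0,-0.2,8],[0,-0.2,11],[0,-0.2,14],[0,-0.2,17],[0,-0.2,20],[0,-0.2,23],[0,-0.2,26],[0,-0.2,28.5],[0,-0.2,30.5],[0,-0.2,32],[0,-0.2,33],[0,-0.2,33.7],[0,-0.2,33.7],[0,-0.2,33.7],[0,-0.2,33.7],[0,-0.2,33.7]]' --jaw '[110,110,110,110,110,110,110,110,110,110,110,110,110,110,110,110,110,110,110]'

```text
t: 32.08
tcp_pos: [618.6, -220.6, 154.9]
tcp_rot: [0.993, -0.12, -0.0, -0.0]
contact_force: [-0.2, -0.2, -1.1]
grip_width: 0.737
```

```bash
python3 - <<'E'
from h import *
d=snap("wrist","o4",None,1.4);s=ctrl.get_state();print(s["tcp_pos"],s["contact_force"],s["q"].round(2))
tool_delta((619,-222,155),np.radians(-13.9))
E
```

```text
[ 618.76078576 -220.57331698  155.19748436] [ 0.08218119  0.18306419 -0.93374421] [-0.51  0.52  1.39 -0.    1.23 -0.27]
shift [0.0006 0.0013 0.0002] turn [0.   0.01 0.12] q6 -0.27
```

View pics/o4.png

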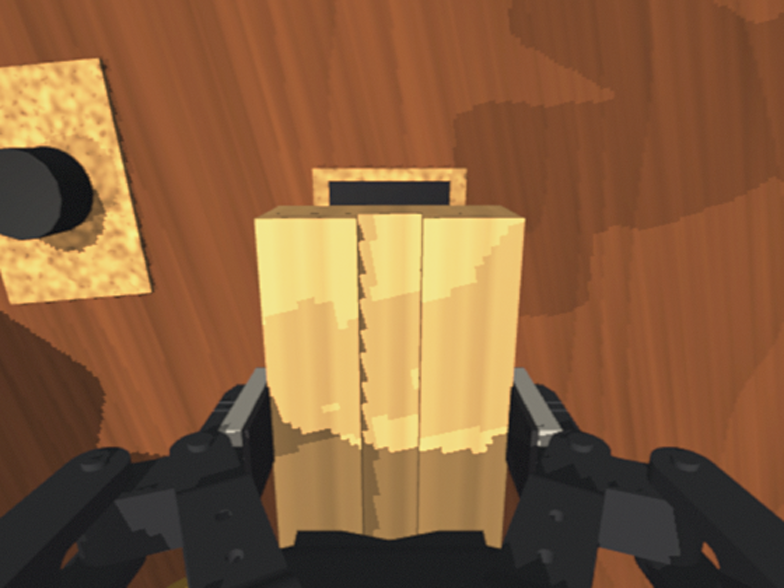

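```bash
cat > ob.py <<'E'
from h import *
import sys
name,be,te,se=sys.argv[1],*map(eval,sys.argv[2:5]);off=float(sys.argv[5])
d=load(name);s=ctrl.get_state();Rt=R.from_quat(s["tcp_rot"]);t=s["tcp_pos"]
def C(E,z,h):
    E=np.array(E,float)/1.4-.15;a=Rt.inv().apply(px2w(d,E[:,0],E[:,1],z)-t)[:,:2];e=a[1]-a[0];u=e/np.linalg.norm(e)
    c=a.mean(0)+h*np.array([-u[1],u[0]]);print("len",np.linalg.norm(e).round(1),"ang",np.degrees(np.arctan2(u[1],u[0])).round(2),"c",c.round(2));return c
b=C(be,t[2]+off,54)
for e,h in((te,60),(se,54)):
    if e: print("need",(C(e,4,h)-b).round(2))
E
python3 ob.py o4 "[(256,218),(524.5,218)]" "[(312.5,169),(466.5,168.5)]" "[(328.5,181),(450,182)]" 0
```

```text
len 63.1 ang -0.01 c [-1.07 -0.22]
len 79.8 ang -0.19 c [-1.13  0.31]
need [-0.05  0.52]
len 63.4 ang 0.45 c [-1.87  0.77]
need [-0.8   0.98]
```

Call:
send_rows --xyz '[[-0.0004,0.0006,0.006],[-0.0004,0.0006,0.02],[-0.0004,0.0006,0.04],[-0.0004,0.0006,0.06],[-0.0004,0.0006,0.08],[-0.0004,0.0006,0.096],[-0.0004,0.0006,0.107],[-0.0004,0.0006,0.114],[-0.0004,0.0006,0.117],[-0.0004,0.0006,0.118],[-0.0004,0.0006,0.118],[-0.0004,0.0006,0.118]]' --dr '[[0,0,0],[0,0,0],[0,0,0],[0,0,0],[0,0,0],[0,0,0],[0,0,0],[0,0,0],[0,0,0],[0,0,0],[0,0,0],[0,0,0]]' --jaw '[110,110,110,110,110,110,110,110,110,110,110,110]'

```text
t: 33.13
tcp_pos: [618.9, -221.4, 38.3]
tcp_rot: [0.993, -0.12, 0.001, 0.0]
contact_force: [-0.7, 0.6, -1.0]
grip_width: 0.733
```

```bash
python3 - <<'E'
from h import *
d=snap("wrist","o5",None,1.4);s=ctrl.get_state();print(s["tcp_pos"],s["contact_force"])
cv2.imwrite("pics/o5b.png",cv2.resize(d["frame"][110:210,165:390,::-1],None,fx=3.5,fy=3.5,interpolation=cv2.INTER_CUBIC))
E
```

```text
[ 618.85986238 -221.41187379   38.31243879] [-0.65957191 -0.22606125 -2.16650285]
```

View pics/o5b.png

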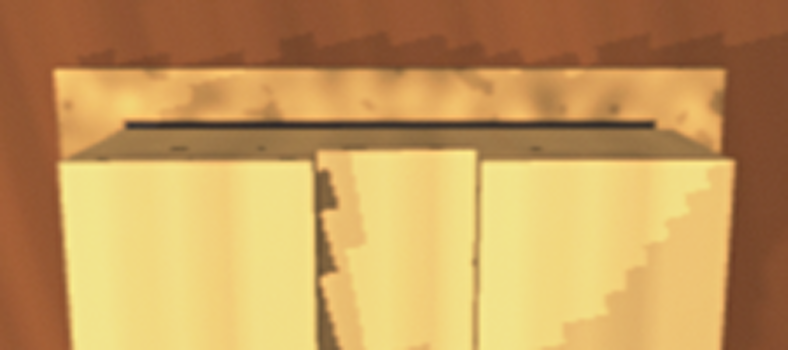

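```bash
python3 ob.py o5 "[(255.3,218),(525,217.8)]" "[(252.6,181.6),(521.8,181.6)]" "[(281.4,202.6),(493.4,202.6)]" 0
```

```text
len 63.4 ang -0.05 c [-0.9 -0.3]
len 79.9 ang -0.01 c [-1.76 -0.51]
need [-0.86 -0.21]
len 63.6 ang -0.01 c [-1.72 -0.34]
need [-0.82 -0.05]
```

Call:
send_rows --xyz '[[-0.0004,-0.0001,0.001],[-0.0008,-0.0001,0.002],[-0.0008,-0.0001,0.003],[-0.0008,-0.0001,0.004],[-0.0008,-0.0001,0.0045],[-0.0008,-0.0001,0.0045],[-0.0008,-0.0001,0.0045]]' --dr '[[0,0,0],[0,0,0],[0,0,0],[0,0,0],[0,0,0],[0,0,0],[0,0,0]]' --jaw '[110,110,110,110,110,110,110]'

```text
t: 33.77
tcp_pos: [618.0, -221.1, 33.7]
tcp_rot: [0.993, -0.12, 0.001, 0.0]
contact_force: [0.2, 0.5, -0.9]
grip_width: 0.732
```

```bash
python3 - <<'E'
from h import *
d=snap("wrist","o6",None,1.4);s=ctrl.get_state();print(s["tcp_pos"],s["contact_force"])
cv2.imwrite("pics/o6b.png",cv2.resize(d["frame"][110:210,165:390,::-1],None,fx=3.5,fy=3.5,interpolation=cv2.INTER_CUBIC))
E
```

```text
[ 618.06179579 -221.10690254   33.71053897] [ 0.01202847 -1.25546764 -0.2557077 ]
```

View pics/o6b.png

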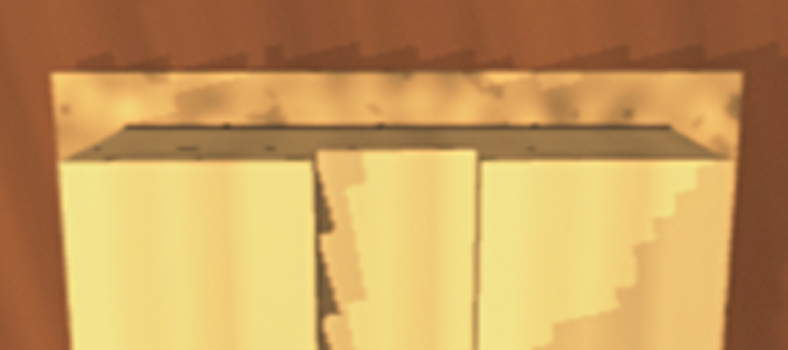

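Call:
send_rows --xyz '[[0,0,0.0006],[0,0,0.0012],[0,0,0.0017],[0,0,0.0021],[0,0,0.0021],[0,0,0.0021]]' --dr '[[0,0,0],[0,0,0],[0,0,0],[0,0,0],[0,0,0],[0,0,0]]' --jaw '[110,110,110,110,110,110]'

```text
t: 34.32
tcp_pos: [618.1, -221.1, 32.1]
tcp_rot: [0.993, -0.12, 0.001, 0.0]
contact_force: [-1.2, 1.0, 4.2]
grip_width: 0.735
```

Call:
send_rows --xyz '[[0,0,0],[0,0,0],[0,0,0],[0,0,0],[0,0,0],[0,0,0],[0,0,0]]' --dr '[[0,0,0],[0,0,0],[0,0,0],[0,0,0],[0,0,0],[0,0,0],[0,0,0]]' --jaw '[75,60,45,30,10,0,0]'

```text
t: 34.9
tcp_pos: [618.1, -221.1, 32.0]
tcp_rot: [0.993, -0.12, 0.001, 0.0]
contact_force: [-0.8, 0.3, 0.1]
grip_width: 0.997
```

Call:
send_rows --xyz '[[0,0,-0.002],[0,0,-0.01],[0,0,-0.025],[0,0,-0.045],[0,0,-0.065],[0,0,-0.085],[0,0,-0.105],[0,0,-0.125],[0,0,-0.145],[0,0,-0.16],[0,0,-0.16],[0,0,-0.16]]' --dr '[[0,0,0],[0,0,0],[0,0,0],[0,0,0],[0,0,0],[0,0,0],[0,0,0],[0,0,0],[0,0,0],[0,0,0],[0,0,0],[0,0,0]]' --jaw '[0,0,0,0,0,0,0,0,0,0,0,0]'

```text
t: 35.9
tcp_pos: [618.3, -221.2, 193.4]
tcp_rot: [0.993, -0.12, 0.002, 0.001]
contact_force: [0.5, 1.0, -1.0]
grip_width: 1.001
```

```bash
python3 - <<'E'
from h import *
d=snap("wrist","o7",None,1.4);s=ctrl.get_state();print(s["tcp_pos"],s["contact_force"])
cv2.imwrite("pics/o7b.png",cv2.resize(d["frame"][105:295,210:345,::-1],None,fx=4,fy=3.1,interpolation=cv2.INTER_CUBIC))
snap("top","o8");snap("scene","o9",None,1.4)
E
```

```text
[ 617.61791657 -220.84794709  191.85740761] [ 0.0589647  -0.49771659 -0.79506208]
```

View pics/o7b.png

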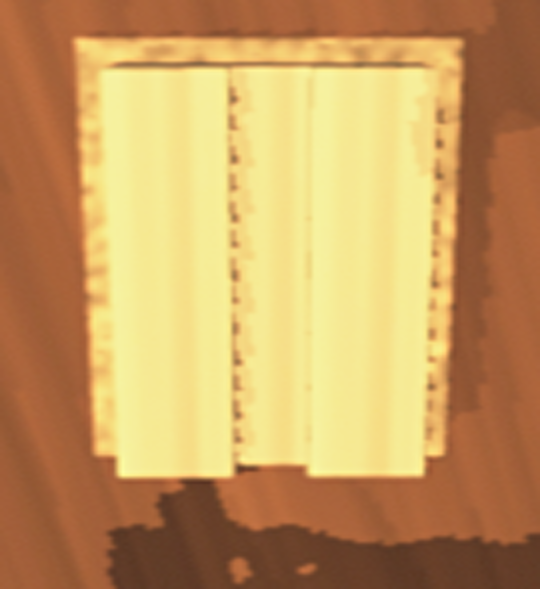

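View pics/o9.png

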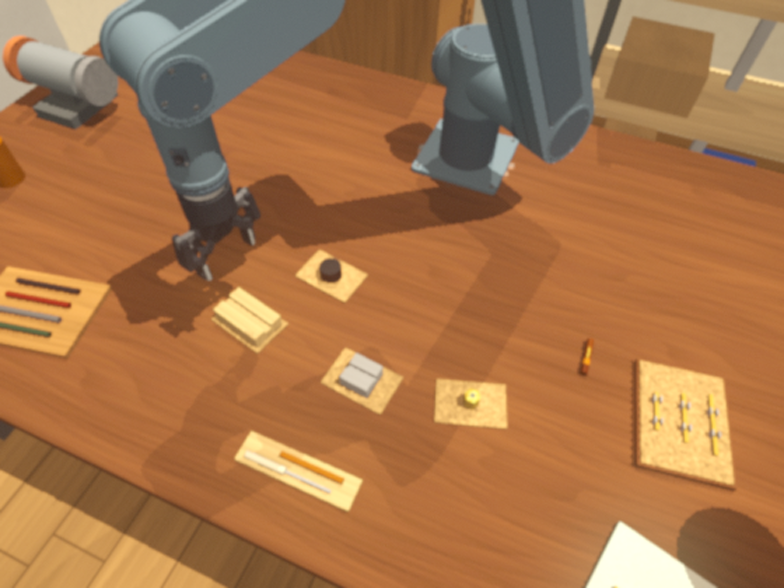

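```bash
python3 - <<'E'
from h import *
d=load("o7")
def T(P,z):
    P=np.array(P,float);w=px2w(d,P[:,0]/4+210-.4,P[:,1]/3.1+105-.35,z)[:,:2]
    e=(w[1]-w[0]+w[2]-w[3]);g=w[0]-w[3]+w[1]-w[2];print(w.mean(0).round(2),np.linalg.norm(np.roll(w,-1,0)-w,axis=1).round(1),np.degrees(np.arctan2(e[1],e[0])).round(2),np.degrees(np.arctan2(g[1],g[0])).round(2)-90)
T([(73,38),(464,38),(445,457),(93,456)],4);T([(101,67),(437,67),(425,477),(117,478)],32)
t=load("o8");im=t["frame"][130:260,140:440,::-1];cv2.imwrite("pics/o8b.png",cv2.resize(im,None,fx=2.6,fy=2.6,interpolation=cv2.INTER_CUBIC))
E
```

```text
[ 617.22 -220.21] [ 80.7 120.4  80.9 119.9] -13.93 -13.760000000000005
[ 617.37 -220.45] [ 63.5 108.5  64.7 108.6] -13.7 -13.599999999999994
```

View pics/o8b.png

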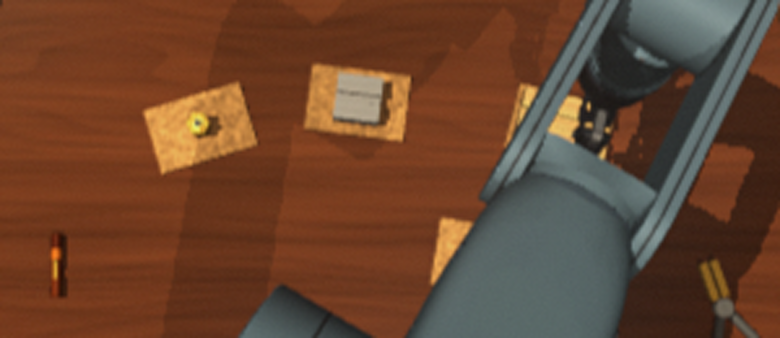

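```bash
python3 -c "
from rig import ctrl
s=ctrl.get_state();print(s['t'],s['contact_force'],s['grip_width'])
print(ctrl.job_done())"
```

```text
36.05 [0.94070262 1.19467702 0.36925906] 0.9985859681610494
the job is handed in; nothing more can be done
None
```

I took the stack apart from the top down (hex, round, square, oblong). Each block was lowered onto its own tile until the wrist force showed contact, then let go. The job was handed in at about 36 s of the 128 s allowed.

After each release I compared the block with its tile in a wrist picture:

| Block | Centre error | Yaw error |
|---|---|---|
| Hex | about 0.6 mm | not needed |
| Round | about 0.5 mm | not needed |
| Square | about 0.7 mm | about 0.2° |
| Oblong | about 0.3 mm | about 0.2° |

- **Final check:** the scene picture at the end shows all four blocks upright on their tiles and the pen barrel lying in its place. The pliers are only partly visible, in the top picture.
- **Disagreements:** the top and wrist cameras disagreed by 2–4 mm in absolute position. I therefore placed each block by comparing it with its tile within the same wrist picture. For the square and the oblong, the high and low measurements also differed by up to 1.3 mm sideways. I used the low one.
- **Not checked:** in the last top picture the arm hid the round block and part of the oblong, so I could not check those two from above. I did not move the arm away for another look.

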